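Close the casting shell over a fossil toe bone

TASK

Get the toe bone ready for moulding: lay it lengthwise in the shallow bed of the sloping lower mould shell, then, with the brass clip out of the way, lower the upper shell gently over the two dowels, vent end uphill, until its flange rests flush; do not let it drop. Finish by swinging the clip square across the flange to hold it down, and do not disturb the glue bottle, the vial or the brown bottle.

Things in the scene. Friction and masses are not known exactly. Their poses are not given: they have to be found in the camera images.
- pouring_stand: Fixed plywood stand, foot 168 x 118 mm; origin under its middle at bench height, z up. It carries the lower mould shell on a board that slopes 28 degrees, rising toward the stand's +x (away from the robot at yaw 0). Highest edge about 120 mm over the bench.
- mould_bed: Fixed off-white lower shell on the stand, 156 (x) x 126 (y) mm. Origin: middle of its upper face, 76 mm over the bench; z is the face's normal, 28 deg from vertical, leaning to the stand's -x; x runs uphill, y left when facing uphill. Bed for the bone: 104 (x) x 48 (y) mm, 10 mm deep, flat brown floor, plus a finger notch on each long side (x within 22 mm, out to y = +-48, as deep).
- dowel_thin (a point): Tip of the thin steel dowel of the mould_bed, at x +60, y +43, z +26 mm of it. 10 mm thick, straight for 15 mm, then a cone tip; stands along the bed's normal.
- dowel_thick (a point): Tip of the thick steel dowel of the mould_bed, at x -60, y -43, z +26 mm of it. 14 mm thick, straight for 15 mm, then a cone tip; stands along the bed's normal.
- upper_shell: Loose off-white upper shell, 0.2 to 0.45 kg, lies flange down on the bench. Origin: middle of the flange's underside; z up. Flange 150 (x) x 116 (y) x 8 mm; 13 mm hole at x +60, y +43, 17 mm hole at x -60, y -43: it fits the dowels one way only. Seated, its origin and axes match the mould_bed's. A box 120 x 64 mm rises on it to z = 29 mm (hollow 112 x 56, 24 mm high from the underside).
- grip_rib (a point): Middle of the wooden grip rib on top of the upper shell, at x 0, y 0, z +42 mm of it. The rib is 60 mm long along the shell's x, 14 mm thick, and stands free from z = 32 mm (22 mm wide foot below that) to z = 53 mm.
- vent (a point): Top of the thin vent pipe (12 mm wide) of the upper shell, at x +46, z +48 mm of it. At x -46 stands the pour cup, 25 mm wide, as tall.
- toe_bone: Sand-coloured toe bone with two knobbly ends, 92 mm long, 36 wide, 30 high, 60 g, lies on the bench. Origin under its middle, z up. Long axis along (-0.60, 0.80, 0) of its frame: thick end (30 mm high) that way, thin end (24 mm) the other; either end may lie uphill. Grasp across the waist: 21 mm wide, 22 high, 5 mm from the origin toward the thin end.
- clip (a joint): Angle (rad) of the brass clip, a flat bar that turns stiffly (0.04 N m) on a boss at x 0, y +74 mm of the mould_bed about the bed's normal; grows clockwise seen from above, range -0.1 to 1.6, stays where left. Nose 30 mm long, 14 wide, 2 mm above the seated flange: uphill at 0, square across the flange (to -y) at 1.57. Above 0.2 it bars the shell's way down.
- clip_knob (a point): Middle of the black knob on the clip's tail, opposite the nose: 12 mm thick (9 mm neck), spins freely on its post along the bed's normal; its top 9 mm above this point, the bar's top face 13 mm below. Lies at x = -26 cos(q), y = 74 + 26 sin(q), z = 29 mm of the mould_bed for clip angle q.
- glue_bottle: Bystander: white glue bottle with orange tip, 48 mm thick, 154 mm tall, stands behind the stand; origin under its middle.
- vial: Bystander: specimen vial with blue cap, 32 mm thick, 64 mm tall, stands right beside the stand; origin under its middle.
- consolidant_bottle: Bystander: brown bottle with black cap, 54 mm thick, 105 mm tall; origin under its middle.
There are look-alikes about, which are no part of the job. There is more than one size of the toe_bone; the one meant has the size given above.

How it is judged:
On the way, in this order (a step that is already met when the one before it is completed fails the run):
1. The bone lies let go in the bed of the lower shell (x of toe_bone in the frame of mould_bed between -0.02 and 0.02 m and y of toe_bone in the frame of mould_bed between -0.02 and 0.02 m and z of toe_bone in the frame of mould_bed between -0.016 and -0.002 m and contact force between the fingers and toe_bone below 0.1 N), for 0.2 s.
2. The upper shell sits flush on the lower one over both dowels, vent uphill (x of toe_bone in the frame of mould_bed between -0.02 and 0.02 m and y of toe_bone in the frame of mould_bed between -0.02 and 0.02 m and z of toe_bone in the frame of mould_bed between -0.016 and -0.002 m and x of upper_shell in the frame of mould_bed between -0.003 and 0.003 m and y of upper_shell in the frame of mould_bed between -0.003 and 0.003 m and z of upper_shell in the frame of mould_bed between -0.003 and 0.002 m and angle between the z axis of upper_shell and the z axis of mould_bed, either way round below 0.03 rad and x of vent in the frame of mould_bed above 0.03 m), for 0.2 s.
3. The clip is swung across the flange (x of upper_shell in the frame of mould_bed between -0.003 and 0.003 m and y of upper_shell in the frame of mould_bed between -0.003 and 0.003 m and z of upper_shell in the frame of mould_bed between -0.003 and 0.002 m and angle between the z axis of upper_shell and the z axis of mould_bed, either way round below 0.03 rad and x of vent in the frame of mould_bed above 0.03 m and value of joint clip above 1.25 rad), for 0.2 s.
At the end, for the whole second after the job is handed in: The bone lies in the bed (its origin within 20 mm of the bed's middle, resting on the bed floor), the upper shell over it is seated within 3 mm sideways, 2 mm in height and 0.03 rad, vent uphill; the clip joint stands above 1.25 rad; all at rest and let go (all of step 3 and x of toe_bone in the frame of mould_bed between -0.02 and 0.02 m and y of toe_bone in the frame of mould_bed between -0.02 and 0.02 m and z of toe_bone in the frame of mould_bed between -0.016 and -0.002 m and linear speed of each of upper_shell, toe_bone below 0.02 m/s); the robot touches nothing.
It fails at once if A bottle or the vial is shifted more than 20 mm or tipped more than 0.25 rad (distance of any of glue_bottle, vial, consolidant_bottle from where it was at the start of the episode above 0.02 m or angle between any of glue_bottle, vial, consolidant_bottle's own z axis and vertical above 0.25 rad).
It fails at once if The upper shell drops on the lower one: faster than 0.4 m/s within 50 mm of its seat (distance between upper_shell and mould_bed below 0.05 m and linear speed of upper_shell above 0.4 m/s).
It also fails if it takes over 70 s, if anything falls off the work surface, if the arm or the gripper's body presses on something with over 40 N, if the wrist force passes 120 N, or if a joint passes its speed limit or range.

ROBOT

A 6-joint arm with a two-finger parallel gripper is mounted at the origin on a cart in front of the work surface, level with it; the furniture and walls round the work are solid. World frame = base frame: x ahead of the robot, y to its left, z up, the work surface at z = 0. Lengths are in m, angles in rad, forces in N, time in s.
With the tool pointing down it reaches from about 0.325 to 0.9 m from the base axis. Payload 6.1 kg.
Tool frame: the origin (TCP) lies at the very end of the fingers, on their centre line; the grasp point (between the pads) lies 19 mm behind it; z points along the fingers, y is the line along which they close (so a half turn about z gives the same grasp; the last joint's range is limited). The gripper opens to 87 mm and grips with 3 to 60 N. Pads are 19 mm wide; open, the fingers measure 117 mm over their backs; the gripper's body (75 mm by 190 mm) begins 51 mm behind the grasp point.
Start: joints at [-1.311, 0.22, 1.526, -0, 1.395, -0.126], TCP at [0.235, -0.579, 0.223] pointing down, gripper open.
Joint ranges: [-2.98, 2.98], [-0.91, 2.08], [0.09, 2.57], [-1.24, 4.39], [0.2, 2.65], [-2.68, 2.68]. Speed limits (rad/s): [2.57, 2.57, 3.01, 3.14, 3.14, 3.14].

INTERFACE

Orientations are given as a unit quaternion [w, x, y, z].
In Python, from workcell import arm gives the robot as it stands.
- The arm moves only by the tool servo_tool, never from a script. Its argument "motion" is a list of rows, each an object with "linear": the shift along the tool's x, y, z in cm, a list of three; "roll": the turn about the tool's z in rad; "gripper": the finger opening in cm, from 0 to 8.7. A call has exactly 8 rows; each row shifts and turns the commanded pose from where the row before left it, along the tool's axes as they then stand; what a row does not reach is not made up. A row lasts 1/10 s, in which the tool goes at most 50 mm and 8.59 degrees, less where a joint would pass 70% of its speed; a pose out of reach is approached as far as the arm can. A call is refused whole if a number of a shift passes 5 or a number of a turn 0.15, either way. A call with a gripper value outside its range is refused whole. The fingers move at their own pace and stop on an object; "grip_force" is the grip in N (left out, the last holds). Time passes only in rows, so rows that do not move let the fingers close, or fill a call up. It gives the time, the measured TCP pose, the force, the opening and the grip force at its end, in the units of the state.
- arm.read_state(): the state, without advancing time (a new reading comes with each control period).
- arm.capture(name): name is "scene" or "top" or "wrist"; returns a dict with "pixels" (420x560x3 uint8, red, green, blue), "fx", "fy", "cx", "cy" (pixels), "rvec" (rotation vector, rad) and "tvec" (3), from world to camera coordinates, as OpenCV has them. Camera axes: x right, y down, z forward; pixel columns grow to the right and rows downward; lengths in m; the calibration is good to about 2 mm. A picture is of the moment at which its call begins. There is no depth.
- arm.hand_in(): hands the job in; it is judged then, once.
The state is a dict: "time": time; "qpos": joint angles; "joint_velocities": joint speeds; "effort": joint torques, N m; "ee_pos": TCP position; "orientation": TCP orientation; "force": force on the tool from outside, world axes, zero at the start; "moment": the same for the moment, N m; "grip_width": finger opening in m; "finger_force": force on a finger pad.
Only numpy, scipy, OpenCV 4.12 (cv2) and the standard library are available. Lean on these libraries where they do the work, as an engineer would, in place of code of your own. Each camera call takes 0.05 s, during which the arm holds its last target. There are 200 camera calls.

## Working session

There is one attempt and no reset: what is moved stays moved. The work goes in short steps, Python scripts to look and compute and a tool call to move; the robot and the scene stay as the last step left them, time stands still between calls to the robot, and variables do not carry over. Pictures are saved under pics/ and viewed, at most 10 in all, crops included, and the job is handed in when it is done.

Besides the shell and the picture viewer there is one more tool, called after "Request:" as name(argument=value, ...), one argument or row to a line, values as JSON. servo_tool: Moves the arm, as the interface text tells. Its arguments: {"type":"object","properties":{"motion":{"type":"array","items":{"type":"object","properties":{"linear":{"type":"array","items":{"type":"number"}},"roll":{"type":"number"},"gripper":{"type":"number"}}}},"grip_force":{"type":"number"}},"required":["motion"]}

```bash
mkdir -p pics; ls; cat > h.py <<'E'
import numpy as np, cv2, pickle
from scipy.spatial.transform import Rotation as R
from workcell import arm
def cap(n,f):
    c=arm.capture(n); pickle.dump(c,open(f'pics/{f}.pkl','wb')); cv2.imwrite(f'pics/{f}.png',c['pixels'][:,:,::-1]); return c
def load(f): return pickle.load(open(f'pics/{f}.pkl','rb'))
def K(c): return np.array([[c['fx'],0,c['cx']],[0,c['fy'],c['cy']],[0,0,1.]])
def proj(c,P): return cv2.projectPoints(np.array(P,float).reshape(-1,1,3),np.array(c['rvec'],float),np.array(c['tvec'],float),K(c),None)[0].reshape(-1,2)
def ray(c,u,v):
    Rm=R.from_rotvec(np.array(c['rvec']).ravel()).as_matrix(); o=-Rm.T@np.array(c['tvec']).ravel()
    d=Rm.T@np.linalg.inv(K(c))@[u,v,1]; return o,d/np.linalg.norm(d)
def atz(c,u,v,z):
    o,d=ray(c,u,v); return o+d*(z-o[2])/d[2]
def tri(obs):
    A=0;b=0
    for c,u,v in obs:
        o,d=ray(c,u,v); M=np.eye(3)-np.outer(d,d); A=A+M; b=b+M@o
    return np.linalg.solve(A,b)
E
python3 - <<'E'
from h import *
a=cap('scene','s0');b=cap('top','t0');s=arm.read_state()
for c in(a,b): print(c['fx'],ray(c,280,210))
print(s['ee_pos'],s['orientation'],s['force'],s['time'])
E
```

```text
pics
381.451722862775 (array([-0.04523954,  0.61103155,  0.52262   ]), array([ 0.59854437, -0.69528449, -0.39789963]))
469.74217720438816 (array([ 0.2823386 , -0.07262096,  1.5504245 ]), array([ 0.18938227, -0.00959456, -0.98185656]))
[ 0.23504118 -0.57850858  0.22152455] [-8.96473477e-04  9.81450338e-01  1.91714439e-01 -6.31201143e-05] [-0.68633348 -0.24211402 -0.04542519] 0.1
```

```bash
cd pics; python3 -c "
import cv2
for n in('s0','t0'):
  cv2.imwrite(n+'b.png',cv2.resize(cv2.imread(n+'.png'),(800,600),interpolation=3))"
```

```text
(no output)
```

View pics/s0b.png

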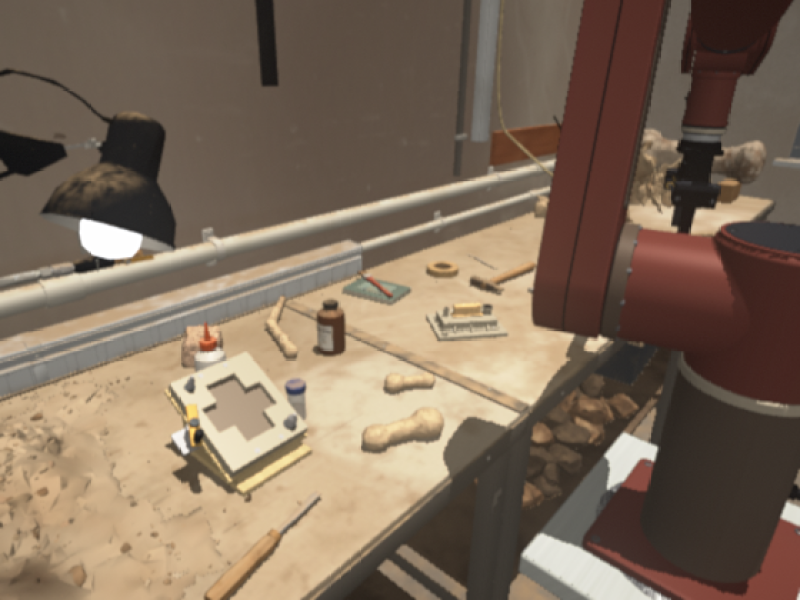

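View pics/t0b.png

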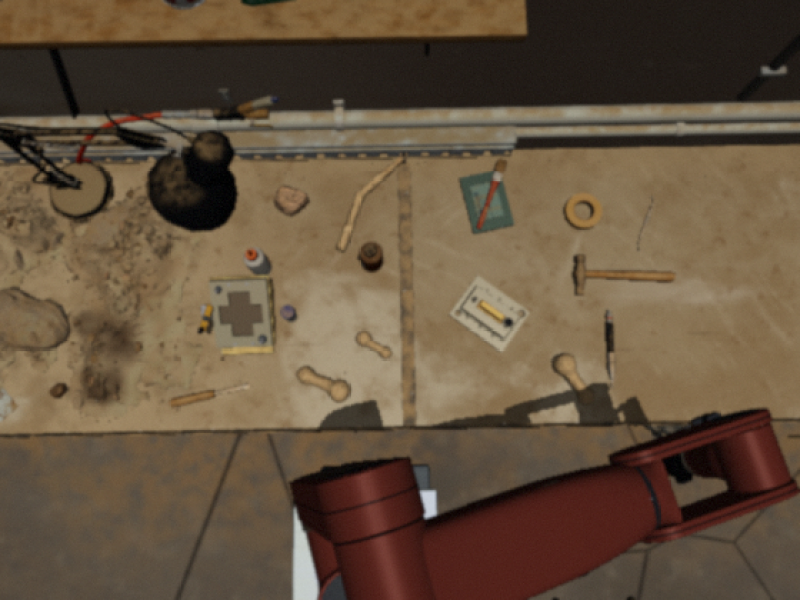

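The pictures (800x600 scale) show the stand at about scene (240,415) / top (242,315) and the upper shell at top (490,313). There are three bone candidates in the top view: A (323,385), B (374,345) and C (572,370). I'll measure their lengths in enlarged crops.

```bash
python3 - <<'E'
from h import *
b=cv2.imread('pics/t0.png')
def crop(x,y,w,h,k): return cv2.resize(b[y:y+h,x:x+w],None,fx=k,fy=k,interpolation=cv2.INTER_CUBIC)
st=crop(135,165,65,100,6) ;sh=crop(305,185,68,65,6); bo=crop(200,225,80,62,5); c3=crop(375,240,65,50,6)
L=np.zeros((600,800,3),np.uint8)
for im,x,y in((st,0,0),(sh,392,0)): L[y:y+im.shape[0],x:x+im.shape[1]]=im[:600,:800-x]
cv2.imwrite('pics/c1.png',L)
L=np.zeros((600,800,3),np.uint8)
L[:310,:400]=bo; L[:300,400:790]=c3; cv2.imwrite('pics/c2.png',L)
E
```

```text
(no output)
```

View pics/c1.png

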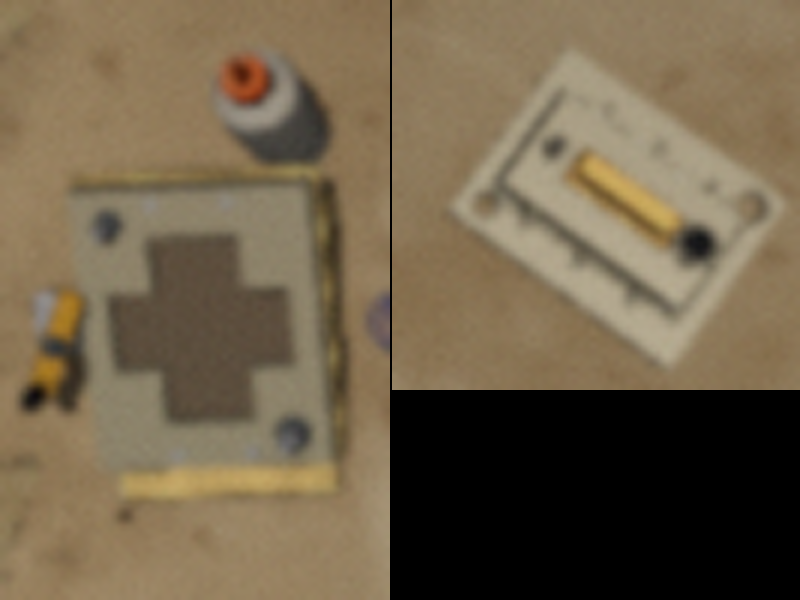

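View pics/c2.png

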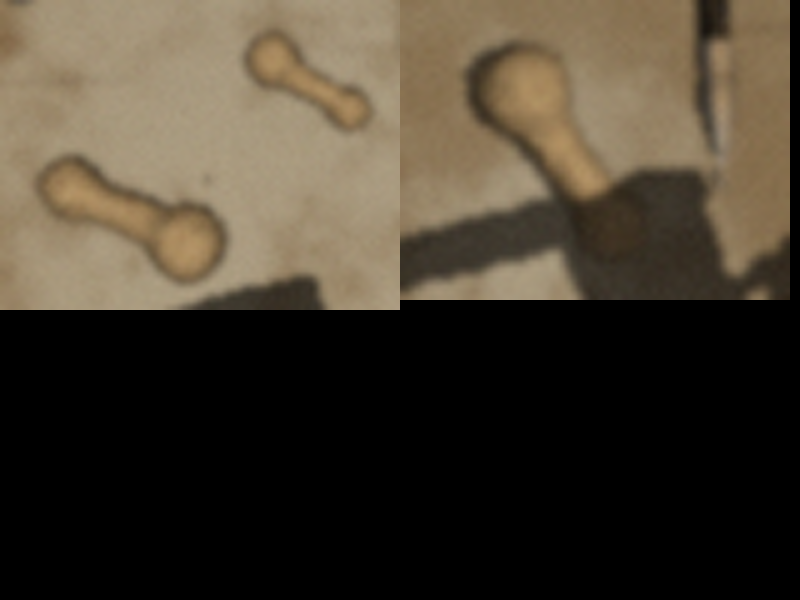

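Points read (c2 crop to native): A spans about 40 px (≈129 mm), C about 40 px, and B (248,52)-(370,112) about 27 px (≈90 mm). B fits the 92 mm bone, and A and C are the oversized look-alikes. Next I'll fit the poses of the stand, shell and bone.

```bash
cat > fit.py <<'E'
from h import *
from scipy.optimize import least_squares
t=load('t0')
def nat(p,k,x0,y0): p=np.array(p,float); return (p+.5)/k-.5+[x0,y0]
sl=np.deg2rad(28)
def bedT(p):
    Rm=R.from_euler('z',p[2]).as_matrix()@R.from_euler('y',-sl).as_matrix()
    return Rm,np.array([p[0],p[1],.076])
def flatT(p): return R.from_euler('z',p[2]).as_matrix(),np.array([p[0],p[1],0])
def fit(T,P,uv,p0,c=t):
    P=np.array(P)/1000.
    f=lambda p:(proj(c,P@T(p)[0].T+T(p)[1])-uv).ravel()
    r=least_squares(f,p0,loss='soft_l1'); print(r.x.round(4),'res px',f(r.x).reshape(-1,2).round(1).tolist()); return r.x
if __name__=='__main__':
    uv=nat([(72,190),(312,185),(107,470),(335,465),(149,237),(237,235),(168,420),(255,415),(105,222),(292,432)],6,135,165)
    P=[(78,63,0),(78,-63,0),(-78,63,0),(-78,-63,0),(52,24,0),(52,-24,0),(-52,24,-5),(-52,-24,-5),(60,43,26),(-60,-43,26)]
    b=fit(bedT,P,uv,[.45,.3,0])
    uv=nat(np.array([(452,207),(570,50),(785,207),(668,365),(555,147),(697,243)])-[392,0],6,305,185)
    P=[(75,58,8),(75,-58,8),(-75,-58,8),(-75,58,8),(46,0,48),(-46,0,48)]
    s=fit(flatT,P,uv,[.45,-.2,.9])
    for n,e in dict(A=((66,186),(188,242)),B=((248,52),(370,112)),Bc=((273,58),(350,108)),C0=((0,0),(1,1))).items():
        q=[atz(t,*nat(v,5,200,225),.014) for v in e]; print(n,np.round(q,4).tolist(),np.linalg.norm(q[0]-q[1]))
    q=[atz(t,*nat(v,6,375,240),.02) for v in((68,75),(242,240))];print('C',np.linalg.norm(q[0]-q[1]))
    Rm,o=bedT(b); k=nat((34,397),6,135,165)
    for a in np.arange(-.1,1.6,.1):
        P=Rm@np.array([-.026*np.cos(a),.074+.026*np.sin(a),.036])+o; d=proj(t,P)[0]-k; print(round(a,1),d.round(1).tolist(),end=' ')
    # overlay in scene
    s0=load('s0');im=cv2.resize(cv2.imread('pics/s0.png')[220:370,80:370],None,fx=2.7,fy=2.7,interpolation=2)
    def dot(Pw,col):
        for u,v in proj(s0,Pw): cv2.circle(im,(int((u+.5-80)*2.7),int((v+.5-220)*2.7)),2,col,-1)
    bp=np.array([(78,63,0),(78,-63,0),(-78,63,0),(-78,-63,0),(60,43,26),(-60,-43,26)])/1000.
    dot(bp@Rm.T+o,(0,0,255))
    Rs,os=flatT(s)
    dot((np.array(P:=[(75,58,8),(75,-58,8),(-75,-58,8),(-75,58,8),(46,0,48),(-46,0,48),(0,0,53)])/1000.)@Rs.T+os,(255,0,0))
    for a,col in((0,(0,255,0)),(.3,(255,255,0)),(.6,(255,0,255))): dot((Rm@np.array([-.026*np.cos(a),.074+.026*np.sin(a),.038])+o)[None],col)
    cv2.imwrite('pics/ov.png',im)
E
python3 fit.py
```

```text
[0.5436 0.2675 0.0081] res px [[-0.3, -0.1], [0.0, -0.4], [-0.9, -0.2], [0.1, -0.5], [0.2, -0.3], [0.8, -0.4], [0.6, -0.3], [1.0, 0.1], [-0.8, 2.2], [-0.8, 2.8]]
[ 0.5451 -0.2943  0.9066] res px [[-0.8, 0.4], [-0.2, -0.6], [0.5, -0.4], [-0.1, 1.0], [0.6, -0.5], [-0.0, 0.3]]
A [[0.4108, 0.1351, 0.014], [0.3729, 0.0557, 0.014]] 0.08801365035259105
B [[0.4967, 0.0156, 0.014], [0.4554, -0.0641, 0.014]] 0.08979458709843482
Bc [[0.4924, -0.0008, 0.014], [0.4583, -0.051, 0.014]] 0.060687520689372984
C0 [[0.5346, 0.1795, 0.014], [0.534, 0.1788, 0.014]] 0.000956248270605657
C 0.12663289141776082
-0.1 [4.1, 0.6] 0.0 [3.2, 0.6] 0.1 [2.4, 0.6] 0.2 [1.5, 0.5] 0.3 [0.7, 0.4] 0.4 [-0.1, 0.1] 0.5 [-0.9, -0.2] 0.6 [-1.6, -0.6] 0.7 [-2.4, -1.1] 0.8 [-3.0, -1.6] 0.9 [-3.7, -2.2] 1.0 [-4.2, -2.8] 1.1 [-4.7, -3.5] 1.2 [-5.2, -4.2] 1.3 [-5.5, -4.9] 1.4 [-5.8, -5.7] 1.5 [-6.0, -6.5]
```

View pics/ov.png

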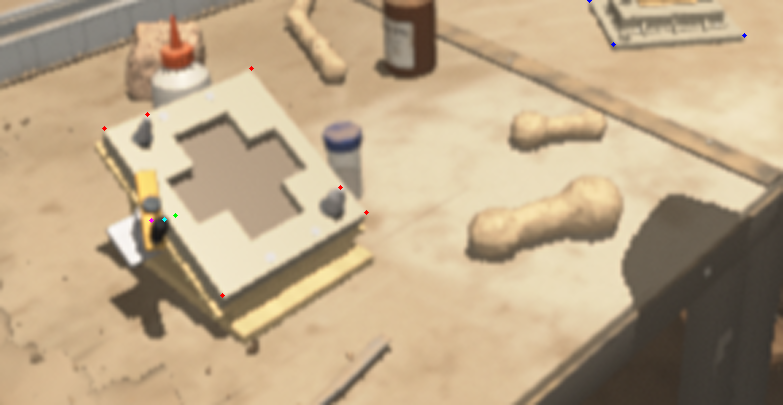

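Overlay: the bed corners (red) sit on the shell corners and the vial is at (343,150). Bone B at (558,128) is plainly smaller than A at (545,220). The knob at (160,228) fits a clip angle of about 0.4. B is 90 mm long against A's ≈130 mm and C's 127 mm, so B is the one. I'll plan the approach above it.

```bash
cat >> h.py <<'E'
def go(x,y,z,phi=None,verbose=True):
    s=arm.read_state(); p=np.array(s['ee_pos']); M=R.from_quat(np.roll(s['orientation'],-1)).as_matrix()
    f=np.arctan2(M[1,0],M[0,0]); d=np.array([x,y,z])-p
    def loc(f): return np.round(100*np.array([d[0]*np.cos(f)+d[1]*np.sin(f), d[0]*np.sin(f)-d[1]*np.cos(f), -d[2]]),2)
    print('t',round(s['time'],2),'tcp',p.round(4),'phi',round(f,4),'tilt',np.round(M[:,2],3),'F',np.round(s['force'],1),'w',round(s['grip_width'],4),'q6',round(s['qpos'][5],2))
    print(' shift cm in tool now',loc(f),end=' ')
    if phi is not None: print('after roll',round(f-phi,4),':',loc(phi))
E
python3 - <<'E'
from h import *
from fit import nat
t=load('t0');s0=load('s0')
m=atz(t,*nat((309,81),5,200,225),.013); th=atz(t,*nat((273,58),5,200,225),.015); tn=atz(t,*nat((350,108),5,200,225),.012)
a=th-tn; print(m,np.arctan2(a[1],a[0]), (proj(s0,[m,th,tn])-[80,220])*2.7)
u=a[:2]/np.linalg.norm(a[:2]); w=m[:2]-.005*u; print(w)
go(w[0],w[1],.13,np.arctan2(a[1],a[0]))
print('glue',atz(t,*nat((245,80),6,135,165),.154),'knob',nat((34,397),6,135,165))
E
```

```text
[ 0.47680191 -0.02429143  0.013     ] 0.9786264712595556 [[556.28742976 124.61925625]
 [527.08763131 126.41810901]
 [589.56500369 121.69985676]]
[ 0.4740111  -0.02844009]
t 0.1 tcp [ 0.235  -0.5785  0.2215] phi 0.3858 tilt [-0.     0.002 -1.   ] F [-0.7 -0.2 -0. ] w 0.0868 q6 -0.13
 shift cm in tool now [ 42.84 -41.97   9.15] after roll -0.5928 : [ 58.98 -10.87   9.15]
glue [0.65801135 0.23211629 0.154     ] knob [140.25 230.75]
```

Request:
servo_tool(
  motion=[
    {"linear": [3.4, -3.3, 0.4], "gripper": 6},
    {"linear": [3.4, -3.3, 0.4], "gripper": 6},
    {"linear": [3.4, -3.3, 0.4], "gripper": 6},
    {"linear": [3.4, -3.3, 0.4], "gripper": 6},
    {"linear": [3.4, -3.3, 0.4], "gripper": 6},
    {"linear": [3.4, -3.3, 0.4], "gripper": 6},
    {"linear": [3.4, -3.3, 0.4], "gripper": 6},
    {"linear": [3.4, -3.3, 0.4], "gripper": 6},
  ],
)

```text
schema error: expected keys linear, roll, gripper
```

Request:
servo_tool(
  motion=[
    {"linear": [3.3, -3.3, 0.8], "gripper": 6},
    {"linear": [3.3, -3.3, 0.8], "gripper": 6},
    {"linear": [3.3, -3.3, 0.8], "gripper": 6},
    {"linear": [3.3, -3.3, 0.8], "gripper": 6},
    {"linear": [0, 0, 0.8], "roll": -0.148, "gripper": 6},
    {"linear": [0, 0, 0.8], "roll": -0.148, "gripper": 6},
    {"linear": [0, 0, 0.5], "roll": -0.148, "gripper": 6},
    {"linear": [0, 0, 0], "roll": -0.148, "gripper": 6},
  ],
)

```text
schema error: expected keys linear, roll, gripper
```

```bash
python3 - <<'E'
from h import *
go(.4740,-.0284,.003,.9786)
c=cap('wrist','w1'); cap('top','t1')
print(c['fx'],ray(c,280,210))
im=cv2.resize(cv2.imread('pics/w1.png'),(800,600),interpolation=2)
u=np.array([np.cos(.9786),np.sin(.9786)])
for k in(-.051,0,.041):
    q=np.array([.474,-.0284])+u*k  # waist, thin end.. 
    x,y=proj(c,[[q[0],q[1],.012]])[0]*800/560; cv2.circle(im,(int(x),int(y)),4,(0,0,255),-1)
cv2.imwrite('pics/w1b.png',im)
E
```

```text
t 0.1 tcp [ 0.235  -0.5785  0.2215] phi 0.3858 tilt [-0.     0.002 -1.   ] F [-0.7 -0.2 -0. ] w 0.0868 q6 -0.13
 shift cm in tool now [ 42.84 -41.97  21.85] after roll -0.5928 : [ 58.98 -10.88  21.85]
302.22116274092855 (array([ 0.29904969, -0.55239355,  0.382775  ]), array([-0.23465608, -0.09455372, -0.96746892]))
```

View pics/w1b.png

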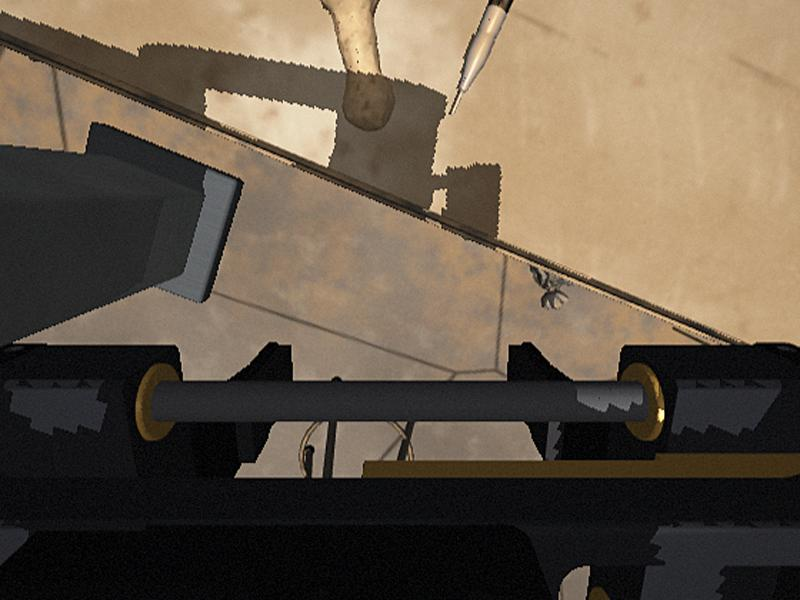

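The move was refused because every row needs all three keys, so this picture only shows the start view with bone C at (355,60). I'll resend it.

Request:
servo_tool(
  motion=[
    {"linear": [3.4, -3.3, 0.4], "roll": 0, "gripper": 6},
    {"linear": [3.4, -3.3, 0.4], "roll": 0, "gripper": 6},
    {"linear": [3.4, -3.3, 0.4], "roll": 0, "gripper": 6},
    {"linear": [3.4, -3.3, 0.4], "roll": 0, "gripper": 6},
    {"linear": [3.4, -3.3, 0.4], "roll": 0, "gripper": 6},
    {"linear": [3.4, -3.3, 0.4], "roll": 0, "gripper": 6},
    {"linear": [3.4, -3.3, 0.4], "roll": 0, "gripper": 6},
    {"linear": [3.4, -3.3, 0.4], "roll": 0, "gripper": 6},
  ],
)

```text
time: 1.0
ee_pos: [0.3882, -0.2303, 0.1904]
orientation: [0.0, 0.981, 0.191, 0.0]
force: [0.9, -0.9, 0.4]
grip_width: 0.06
finger_force: 0.0
```

Request:
servo_tool(
  motion=[
    {"linear": [3.3, -3.3, 0.8], "roll": 0, "gripper": 6},
    {"linear": [3.3, -3.3, 0.8], "roll": 0, "gripper": 6},
    {"linear": [3.3, -3.3, 0.8], "roll": 0, "gripper": 6},
    {"linear": [3.3, -3.3, 0.8], "roll": 0, "gripper": 6},
    {"linear": [0, 0, 0.8], "roll": -0.148, "gripper": 6},
    {"linear": [0, 0, 0.8], "roll": -0.148, "gripper": 6},
    {"linear": [0, 0, 0.5], "roll": -0.148, "gripper": 6},
    {"linear": [0, 0, 0], "roll": -0.148, "gripper": 6},
  ],
)

```text
time: 1.8
ee_pos: [0.4597, -0.0596, 0.1364]
orientation: [-0.001, 0.881, 0.473, -0.001]
force: [0.2, -0.1, -0.1]
grip_width: 0.0602
finger_force: 0.0
```

```bash
python3 - <<'E'
from h import *
go(.4740,-.0284,.003,.9786)
c=cap('wrist','w1'); cap('top','t1')
im=cv2.resize(cv2.imread('pics/w1.png'),(800,600),interpolation=2)
u=np.array([np.cos(.9786),np.sin(.9786)])
for k in(-.041,0,.051):
    q=np.array([.474,-.0284])+u*k
    x,y=proj(c,[[q[0],q[1],.012]])[0]*800/560; print(x,y); cv2.circle(im,(int(x),int(y)),4,(0,0,255),-1)
cv2.imwrite('pics/w1b.png',im)
E
```

```text
t 1.8 tcp [ 0.4597 -0.0596  0.1364] phi 0.9846 tilt [-0.002  0.001 -1.   ] F [ 0.2 -0.1 -0.1] w 0.0602 q6 0.29
 shift cm in tool now [ 3.39 -0.53 13.34] after roll 0.006 : [ 3.38 -0.55 13.34]
393.410533363466 302.9613232918687
393.5688969301172 243.02201536260057
393.7831408162465 161.93246595290927
```

View pics/w1b.png

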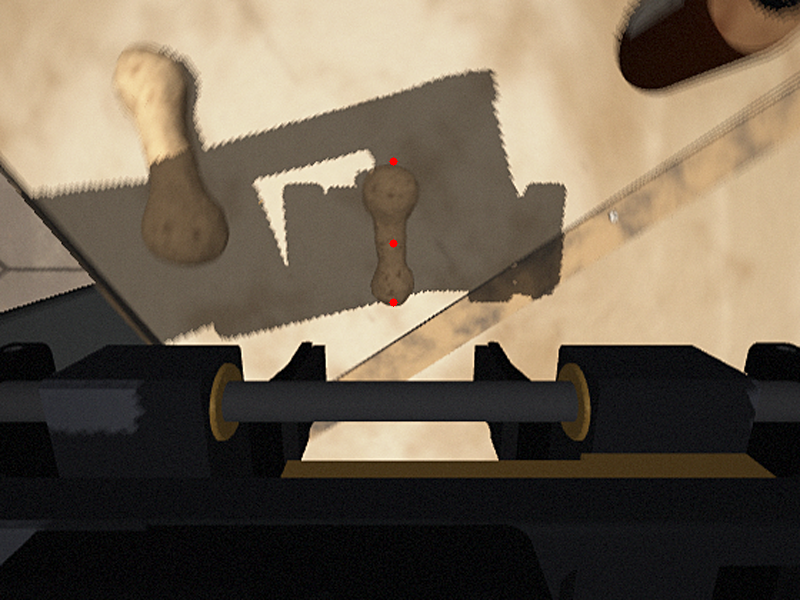

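The red model points land on bone B (ends (391,166) and (391,306), waist (393,243)), so its size and pose are confirmed, about 2 mm toward the thin end. The brown bottle at (720,40) is clear. Descending to grasp.

Request:
servo_tool(
  motion=[
    {"linear": [0.8, -0.1, 2.5], "roll": 0, "gripper": 5},
    {"linear": [0.8, -0.2, 3], "roll": 0, "gripper": 5},
    {"linear": [0.8, -0.1, 3], "roll": 0, "gripper": 5},
    {"linear": [0.8, -0.1, 3], "roll": 0, "gripper": 5},
    {"linear": [0, 0, 1.2], "roll": 0, "gripper": 5},
    {"linear": [0, 0, 0.7], "roll": 0, "gripper": 5},
    {"linear": [0, 0, 0], "roll": 0, "gripper": 5},
    {"linear": [0, 0, 0], "roll": 0, "gripper": 1},
  ],
  grip_force=6,
)

```text
time: 2.7
ee_pos: [0.4752, -0.0314, 0.0048]
orientation: [0.001, 0.883, 0.469, 0.001]
force: [0.9, -0.9, 0.0]
grip_width: 0.0464
finger_force: 0.0
```

Request:
servo_tool(
  motion=[
    {"linear": [0, 0, 0], "roll": 0, "gripper": 0.5},
    {"linear": [0, 0, 0], "roll": 0, "gripper": 0.5},
    {"linear": [0, 0, 0], "roll": 0, "gripper": 0.5},
    {"linear": [0, 0, 0], "roll": 0, "gripper": 0.5},
    {"linear": [0, 0, -4], "roll": 0, "gripper": 0.5},
    {"linear": [0, 0, -5], "roll": 0, "gripper": 0.5},
    {"linear": [0, 0, -5], "roll": 0, "gripper": 0.5},
    {"linear": [0, 0, -3], "roll": 0, "gripper": 0.5},
  ],
  grip_force=6,
)

```text
time: 3.5
ee_pos: [0.4757, -0.0311, 0.1778]
orientation: [0.002, 0.883, 0.47, 0.002]
force: [0.5, -0.4, -0.7]
grip_width: 0.0205
finger_force: 5.9
```

```bash
python3 - <<'E'
from h import *
from fit import bedT
b=[.5436,.2675,.0081]; Rm,o=bedT(b)
for P in ([-.005,0,-.008],[0,0,-.008],[0,0,.04]): print(P,Rm@P+o)
print(arm.read_state()['finger_force'])
w=Rm@np.array([-.005,0,0])+o
go(w[0],w[1],.20,.0081)
E
```

```text
[-0.005, 0, -0.008] [0.54294106 0.26749466 0.06658906]
[0, 0, -0.008] [0.54735565 0.26753042 0.06893642]
[0, 0, 0.04] [0.52482175 0.26734789 0.1113179 ]
5.927047337318072
t 3.5 tcp [ 0.4757 -0.0311  0.1778] phi 0.9778 tilt [ 0.005 -0.001 -1.   ] F [ 0.5 -0.4 -0.7] w 0.0205 q6 0.36
 shift cm in tool now [ 28.31 -11.42  -2.22] after roll 0.9697 : [  6.59 -29.81  -2.22]
```

Request:
servo_tool(
  motion=[
    {"linear": [3.5, -1.4, -0.3], "roll": 0, "gripper": 0.5},
    {"linear": [3.5, -1.4, -0.3], "roll": 0, "gripper": 0.5},
    {"linear": [3.5, -1.4, -0.3], "roll": 0, "gripper": 0.5},
    {"linear": [3.5, -1.4, -0.3], "roll": 0, "gripper": 0.5},
    {"linear": [3.5, -1.4, 0], "roll": 0, "gripper": 0.5},
    {"linear": [3.5, -1.4, 0], "roll": 0, "gripper": 0.5},
    {"linear": [3.5, -1.4, 0], "roll": 0, "gripper": 0.5},
    {"linear": [3.5, -1.4, 0], "roll": 0, "gripper": 0.5},
  ],
)

```text
time: 4.3
ee_pos: [0.5377, 0.2656, 0.1853]
orientation: [0.0, 0.883, 0.47, -0.0]
force: [0.3, -0.1, -0.7]
grip_width: 0.0206
finger_force: 5.9
```

Request:
servo_tool(
  motion=[
    {"linear": [0, 0, 0], "roll": 0.138, "gripper": 0.5},
    {"linear": [0, 0, 0], "roll": 0.138, "gripper": 0.5},
    {"linear": [0, 0, 0], "roll": 0.138, "gripper": 0.5},
    {"linear": [0, 0, 0], "roll": 0.138, "gripper": 0.5},
    {"linear": [0, 0, 0], "roll": 0.138, "gripper": 0.5},
    {"linear": [0, 0, 0], "roll": 0.138, "gripper": 0.5},
    {"linear": [0, 0, 0], "roll": 0.138, "gripper": 0.5},
    {"linear": [0, 0, 0], "roll": 0, "gripper": 0.5},
  ],
)

```text
time: 5.1
ee_pos: [0.5376, 0.2639, 0.1852]
orientation: [0.0, 1.0, 0.005, -0.0]
force: [0.6, 1.0, -0.7]
grip_width: 0.0206
finger_force: 5.9
```

```bash
python3 - <<'E'
from h import *
from fit import bedT
go(.5378,.2675,.070,.0081)
c=cap('wrist','w2'); cap('scene','s2')
Rm,o=bedT([.5436,.2675,.0081])
im=cv2.imread('pics/w2.png')
P=np.array([(78,63,0),(78,-63,0),(-78,63,0),(-78,-63,0),(60,43,26),(-60,-43,26),(52,24,0),(52,-24,0),(48,0,-10)])/1000.@Rm.T+o
im=cv2.resize(im,(800,600),interpolation=2)
for x,y in proj(c,P): cv2.circle(im,(int((x+.5)/.7),int((y+.5)/.7)),3,(0,0,255),-1)
cv2.imwrite('pics/w2b.png',im); print(proj(c,P).round(0).tolist())
E
```

```text
t 5.1 tcp [0.5376 0.2639 0.1852] phi 0.0105 tilt [-0.001 -0.    -1.   ] F [ 0.6  1.  -0.7] w 0.0206 q6 1.88
 shift cm in tool now [ 0.03 -0.36 11.52] after roll 0.0024 : [ 0.02 -0.36 11.52]
[[190.0, 122.0], [360.0, 123.0], [219.0, 255.0], [334.0, 256.0], [215.0, 163.0], [319.0, 265.0], [245.0, 153.0], [305.0, 153.0], [275.0, 150.0]]
```

View pics/w2b.png

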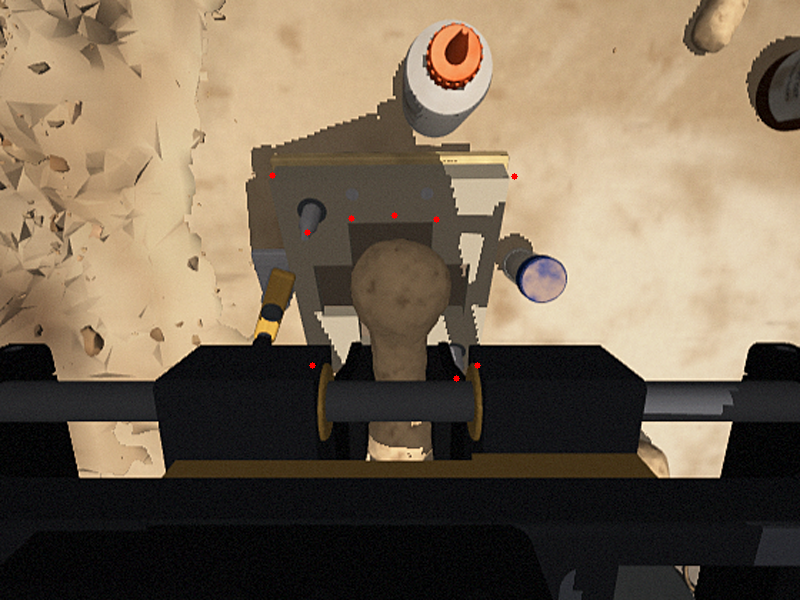

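View: gripper and bone are over the bed, and the bed edge at (350-433,222) is within about 3 mm of prediction. The clip nose at (278,285) and knob at (262,340) give q of about 0.4. The glue bottle at (450,80) and the vial at (542,278) are clear. Lowering the bone.

Request:
servo_tool(
  motion=[
    {"linear": [-0.5, -0.4, 2], "roll": 0, "gripper": 0.5},
    {"linear": [-0.4, 0, 3], "roll": 0, "gripper": 0.5},
    {"linear": [0, 0, 2.5], "roll": 0, "gripper": 0.5},
    {"linear": [0, 0, 0.6], "roll": 0, "gripper": 0.5},
    {"linear": [0.1, 0, 0.5], "roll": 0, "gripper": 0.5},
    {"linear": [0.1, 0, 0.5], "roll": 0, "gripper": 0.5},
    {"linear": [0.1, 0, 0.5], "roll": 0, "gripper": 0.5},
    {"linear": [0.1, 0, 0.3], "roll": 0, "gripper": 0.5},
  ],
  grip_force=4,
)

```text
time: 6.0
ee_pos: [0.5335, 0.2681, 0.0871]
orientation: [-0.0, 1.0, 0.006, 0.001]
force: [-1.5, 0.0, 0.1]
grip_width: 0.0209
finger_force: 4.0
```

Request:
servo_tool(
  motion=[
    {"linear": [0.1, 0, 0.4], "roll": 0, "gripper": 0.5},
    {"linear": [0.1, 0, 0.4], "roll": 0, "gripper": 0.5},
    {"linear": [0.1, 0, 0.4], "roll": 0, "gripper": 0.5},
    {"linear": [0.1, 0, 0.4], "roll": 0, "gripper": 0.5},
    {"linear": [0, 0, 0.1], "roll": 0, "gripper": 0.5},
    {"linear": [0, 0, 0], "roll": 0, "gripper": 0.5},
    {"linear": [0, 0, 0], "roll": 0, "gripper": 0.5},
    {"linear": [0, 0, 0], "roll": 0, "gripper": 0.5},
  ],
  grip_force=3,
)

```text
time: 6.8
ee_pos: [0.5368, 0.268, 0.0695]
orientation: [-0.0, 1.0, 0.006, 0.0]
force: [-0.1, -1.0, -1.7]
grip_width: 0.021
finger_force: 3.0
```

```bash
python3 - <<'E'
from h import *
go(.5378,.2675,.070,.0081)
s=cap('scene','s3')
cv2.imwrite('pics/s3b.png',cv2.resize(s['pixels'][225:365,90:250,::-1],None,fx=4,fy=4,interpolation=2))
E
```

```text
t 6.8 tcp [0.5368 0.268  0.0695] phi 0.0118 tilt [ 0.  0. -1.] F [-0.1 -1.  -1.7] w 0.021 q6 1.89
 shift cm in tool now [ 0.1   0.05 -0.05] after roll 0.0037 : [ 0.1   0.05 -0.05]
```

View pics/s3b.png

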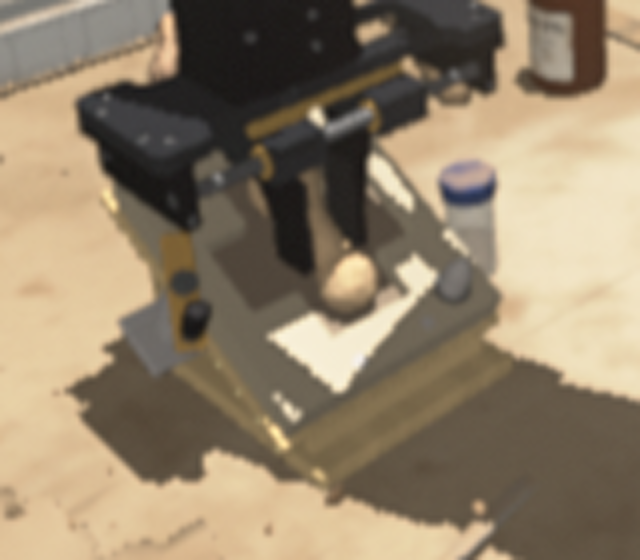

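The bone's thin end is at (350,280), down inside the bed, with the fingers in the notches. The knob is at (195,320). Release, rise, and go to the clip knob.

Request:
servo_tool(
  motion=[
    {"linear": [0, 0, 0], "roll": 0, "gripper": 2.8},
    {"linear": [0, 0, 0], "roll": 0, "gripper": 3.6},
    {"linear": [0, 0, 0], "roll": 0, "gripper": 4.2},
    {"linear": [0, 0, 0], "roll": 0, "gripper": 4.4},
    {"linear": [0, 0, -1], "roll": 0, "gripper": 4.4},
    {"linear": [0, 0, -2.5], "roll": 0, "gripper": 4.4},
    {"linear": [0, 0, -3], "roll": 0, "gripper": 4.4},
    {"linear": [0, 0, 0], "roll": 0, "gripper": 4.4},
  ],
)

```text
time: 7.65
ee_pos: [0.5401, 0.2692, 0.1405]
orientation: [-0.002, 1.0, 0.006, 0.004]
force: [0.9, 0.4, 0.4]
grip_width: 0.044
finger_force: 0.0
```

```bash
python3 - <<'E'
from h import *
from fit import bedT
Rm,o=bedT([.5436,.2675,.0081])
for q in(.4,.2,0,-.05): print(q,(Rm@np.array([-.026*np.cos(q),.074+.026*np.sin(q),.029])+o).round(4))
k=Rm@np.array([-.026*np.cos(.4),.074+.026*np.sin(.4),.029])+o
go(k[0],k[1],k[2]-.005,.0081)
cap('wrist','w4');cap('top','t4');cap('scene','s4')
E
```

```text
0.4 [0.5082 0.3513 0.0904]
0.2 [0.5068 0.3464 0.0896]
0 [0.5064 0.3412 0.0894]
-0.05 [0.5065 0.3399 0.0894]
t 7.65 tcp [0.5401 0.2692 0.1405] phi 0.0118 tilt [ 0.009  0.003 -1.   ] F [0.9 0.4 0.4] w 0.044 q6 1.89
 shift cm in tool now [-3.1  -8.25  5.52] after roll 0.0037 : [-3.13 -8.24  5.52]
```

Request:
servo_tool(
  motion=[
    {"linear": [-1, -2.8, 0], "roll": 0, "gripper": 3.5},
    {"linear": [-1.1, -2.8, 0], "roll": 0, "gripper": 3.5},
    {"linear": [-1, -2.7, 0], "roll": 0, "gripper": 3.5},
    {"linear": [0, 0, 2], "roll": 0, "gripper": 3.5},
    {"linear": [0, 0, 2], "roll": 0, "gripper": 3.5},
    {"linear": [0, 0, 1.5], "roll": 0, "gripper": 3.5},
    {"linear": [0, 0, 0], "roll": 0, "gripper": 1.5},
    {"linear": [0, 0, 0], "roll": 0, "gripper": 0.5},
  ],
  grip_force=5,
)

```text
time: 8.6
ee_pos: [0.5044, 0.3502, 0.0789]
orientation: [0.0, 1.0, 0.006, -0.001]
force: [-0.0, 0.7, -0.1]
grip_width: 0.0259
finger_force: 0.0
```

Request:
servo_tool(
  motion=[
    {"linear": [0, 0, 0], "roll": 0, "gripper": 0.5},
    {"linear": [0, 0, 0], "roll": 0, "gripper": 0.5},
    {"linear": [0, 0.3, 0], "roll": 0, "gripper": 0.5},
    {"linear": [-0.1, 0.3, 0], "roll": 0, "gripper": 0.5},
    {"linear": [-0.1, 0.3, 0.1], "roll": 0, "gripper": 0.5},
    {"linear": [0, 0.2, 0], "roll": 0, "gripper": 0.5},
    {"linear": [0, 0.1, 0], "roll": 0, "gripper": 0.5},
    {"linear": [0, 0, 0], "roll": 0, "gripper": 0.5},
  ],
)

```text
time: 9.4
ee_pos: [0.5038, 0.3392, 0.0795]
orientation: [-0.001, 1.0, 0.006, 0.001]
force: [2.4, 4.7, 2.7]
grip_width: 0.0118
finger_force: 5.0
```

```bash
python3 - <<'E'
from h import *
go(.5065,.3399,.0844,.0081)
s=arm.read_state();print(s['finger_force'])
E
```

```text
t 9.4 tcp [0.5038 0.3392 0.0795] phi 0.0114 tilt [ 0.002  0.002 -1.   ] F [2.4 4.7 2.7] w 0.0118 q6 2.02
 shift cm in tool now [ 0.27 -0.06 -0.49] after roll 0.0033 : [ 0.27 -0.06 -0.49]
5.003891345376417
```

Request:
servo_tool(
  motion=[
    {"linear": [0, 0, 0], "roll": 0, "gripper": 3},
    {"linear": [0, 0, 0], "roll": 0, "gripper": 3.5},
    {"linear": [0, 0, -1], "roll": 0, "gripper": 3.5},
    {"linear": [0, 0, -3], "roll": 0, "gripper": 3.5},
    {"linear": [-1.5, 1.5, -4], "roll": 0, "gripper": 6},
    {"linear": [-2, 2, -3], "roll": 0, "gripper": 6},
    {"linear": [-2, 2, -2], "roll": 0, "gripper": 6},
    {"linear": [-1, 1.5, 0], "roll": 0, "gripper": 6},
  ],
)

```text
time: 10.2
ee_pos: [0.4391, 0.2675, 0.2127]
orientation: [-0.001, 1.0, 0.006, 0.003]
force: [-1.2, 0.7, -0.8]
grip_width: 0.057
finger_force: 0.0
```

Request:
servo_tool(
  motion=[
    {"linear": [0, 0.3, 0], "roll": 0, "gripper": 6},
    {"linear": [0, 0, 0], "roll": 0, "gripper": 6},
    {"linear": [0, 0, 0], "roll": 0, "gripper": 6},
    {"linear": [0, 0, 0], "roll": 0, "gripper": 6},
    {"linear": [0, 0, 0], "roll": 0, "gripper": 6},
    {"linear": [0, 0, 0], "roll": 0, "gripper": 6},
    {"linear": [0, 0, 0], "roll": 0, "gripper": 6},
    {"linear": [0, 0, 0], "roll": 0, "gripper": 6},
  ],
)

```text
time: 11.0
ee_pos: [0.4388, 0.2649, 0.2084]
orientation: [0.0, 1.0, 0.006, -0.0]
force: [1.0, -0.7, 0.2]
grip_width: 0.06
finger_force: 0.0
```

```bash
python3 - <<'E'
from h import *
from fit import bedT
go(.5065,.3399,.0844,.0081)
c=cap('wrist','w5'); t=cap('top','t5'); s=cap('scene','s5')
Rm,o=bedT([.5436,.2675,.0081])
P=np.array([(78,63,0),(78,-63,0),(-78,63,0),(-78,-63,0),(60,43,26),(-60,-43,26),(60,43,0),(-60,-43,0),(-26,74,38)])/1000.@Rm.T+o
for x in(c,t,s): print(proj(x,P).round(1).tolist())
E
```

```text
t 11.0 tcp [0.4388 0.2649 0.2084] phi 0.012 tilt [-0. -0. -1.] F [ 1.  -0.7  0.2] w 0.06 q6 1.95
 shift cm in tool now [ 6.86 -7.42 12.4 ] after roll 0.0039 : [ 6.83 -7.45 12.4 ]
[[191.8, -17.8], [364.1, -17.0], [219.9, 162.1], [336.1, 162.5], [217.2, 18.7], [321.7, 161.9], [222.3, 11.5], [319.2, 147.9], [193.1, 136.3]]
[[146.3, 196.1], [186.6, 195.1], [151.5, 242.7], [190.6, 241.6], [151.3, 203.8], [182.4, 239.4], [153.3, 201.5], [183.9, 236.6], [143.3, 231.6]]
[[118.3, 267.2], [172.7, 244.8], [162.0, 329.0], [215.2, 298.2], [134.3, 262.1], [205.6, 289.0], [132.5, 269.8], [202.3, 295.9], [144.6, 299.3]]
```

```bash
cat > edge.py <<'E'
from h import *
from fit import bedT,flatT
from scipy.optimize import minimize
from scipy.ndimage import map_coordinates
def prep(c,s=1.2):
    g=cv2.GaussianBlur(cv2.cvtColor(c['pixels'],cv2.COLOR_RGB2GRAY).astype(np.float32),(0,0),s)
    return np.stack([cv2.Sobel(g,3 and cv2.CV_32F,1,0),cv2.Sobel(g,cv2.CV_32F,0,1)])
def lines(c,P,T,p,N=25):
    Rm,o=T(p); out=[]
    for a,b in P:
        a,b=np.array(a)/1e3,np.array(b)/1e3; L=a+(b-a)*np.linspace(.06,.94,N)[:,None]; out.append(proj(c,L@Rm.T+o))
    return out
def score(p,views,T):
    t=0
    for c,G,P in views:
        for uv in lines(c,P,T,p):
            d=uv[-1]-uv[0]; n=np.array([-d[1],d[0]])/np.linalg.norm(d)
            ok=(uv[:,0]>3)&(uv[:,0]<556)&(uv[:,1]>3)&(uv[:,1]<416)
            if ok.sum()<8: continue
            v=[map_coordinates(g,[uv[ok,1],uv[ok,0]],order=1) for g in G]
            s=np.abs(v[0]*n[0]+v[1]*n[1]); t+=np.minimum(s,120).mean()
    return -t
def run(views,T,p0,rng=(.006,.006,.03)):
    best=min(((score(p,views,T),tuple(p)) for p in [np.array(p0)+np.array(rng)*[i,j,k] for i in np.linspace(-1,1,9) for j in np.linspace(-1,1,9) for k in np.linspace(-1,1,5)]))
    r=minimize(score,best[1],args=(views,T),method='Nelder-Mead',options=dict(initial_simplex=np.array(best[1])+np.array([[0,0,0],[.001,0,0],[0,.001,0],[0,0,.008]]),xatol=1e-5,fatol=1e-3))
    print(r.x.round(4),round(r.fun,1)); return r.x
def rect(x,y,z,x0=None,y0=None):
    x0=-x if x0 is None else x0; q=[(x,y,z),(x,-y,z),(x0,-y,z),(x0,y,z)]; return [(q[i],q[(i+1)%4]) for i in range(4)]
bedo=[(22,24),(52,24),(52,-24),(22,-24),(22,-48),(-22,-48),(-22,-24),(-52,-24),(-52,24),(-22,24),(-22,48),(22,48)]
bed=[((*bedo[i],0),(*bedo[(i+1)%12],0)) for i in range(12)]
E
python3 - <<'E'
from edge import *
C={n:load(n) for n in('s0','t0','w5')}
V={n:(C[n],prep(C[n]),rect(78,63,0)+bed) for n in C}
p0=[.5436,.2675,.0081]
for k in(['s0'],['t0'],['w5'],['s0','t0','w5']): print(k,end=' '); run([V[n] for n in k],bedT,p0)
S=[(C['t0'],prep(C['t0']),rect(75,58,8)+rect(60,32,29))]
run(S,flatT,[.5451,-.2943,.9066])
S.append((C['s0'],prep(C['s0']),rect(75,58,8)+rect(60,32,29))); run(S,flatT,[.5451,-.2943,.9066])
E
```

```text
['s0'] [0.5423 0.2679 0.0188] -1824.1
['t0'] [0.5419 0.2699 0.0248] -1349.3
['w5'] [0.5418 0.2686 0.0109] -1220.3
['s0', 't0', 'w5'] [0.542  0.2689 0.0216] -4362.1
[ 0.5457 -0.2969  0.9153] -486.2
[ 0.5453 -0.2966  0.9129] -1101.4
```

Request:
servo_tool(
  motion=[
    {"linear": [1, 4.6, 0], "roll": 0, "gripper": 6},
    {"linear": [1, 4.6, 0], "roll": 0, "gripper": 6},
    {"linear": [1, 4.6, 0], "roll": 0, "gripper": 6},
    {"linear": [1, 4.6, 0], "roll": 0, "gripper": 6},
    {"linear": [1, 4.6, 0], "roll": 0, "gripper": 6},
    {"linear": [1, 4.6, 0], "roll": 0, "gripper": 6},
    {"linear": [1, 4.6, 0], "roll": 0, "gripper": 6},
    {"linear": [1, 4.6, 0], "roll": 0, "gripper": 6},
  ],
)

```text
time: 11.95
ee_pos: [0.5233, -0.1043, 0.2088]
orientation: [0.0, 1.0, 0.006, 0.0]
force: [1.5, 1.0, -0.1]
grip_width: 0.0602
finger_force: 0.0
```

Request:
servo_tool(
  motion=[
    {"linear": [1, 4.6, 0], "roll": 0, "gripper": 6},
    {"linear": [1, 4.6, 0], "roll": 0, "gripper": 6},
    {"linear": [1, 4.6, 0], "roll": 0, "gripper": 6},
    {"linear": [0.7, 4.2, 0], "roll": 0, "gripper": 6},
    {"linear": [0, 0, 1], "roll": -0.129, "gripper": 6},
    {"linear": [0, 0, 1.5], "roll": -0.129, "gripper": 6},
    {"linear": [0, 0, 2], "roll": -0.129, "gripper": 6},
    {"linear": [0, 0, 2], "roll": -0.129, "gripper": 6},
  ],
)

```text
time: 12.75
ee_pos: [0.5623, -0.2822, 0.143]
orientation: [0.0, 0.965, 0.263, 0.0]
force: [-0.9, 0.5, -0.2]
grip_width: 0.0603
finger_force: 0.0
```

Request:
servo_tool(
  motion=[
    {"linear": [0, 0, 0], "roll": -0.129, "gripper": 4},
    {"linear": [0, 0, 0], "roll": -0.129, "gripper": 4},
    {"linear": [0, 0, 0], "roll": -0.129, "gripper": 4},
    {"linear": [0, 0, 0], "roll": 0, "gripper": 4},
    {"linear": [0, 0, 0], "roll": 0, "gripper": 4},
    {"linear": [0, 0, 0], "roll": 0, "gripper": 4},
    {"linear": [0, 0, 0], "roll": 0, "gripper": 4},
    {"linear": [0, 0, 0], "roll": 0, "gripper": 4},
  ],
)

```text
time: 13.55
ee_pos: [0.5623, -0.2818, 0.1436]
orientation: [0.0, 0.897, 0.441, 0.0]
force: [-0.4, 1.2, 0.6]
grip_width: 0.0401
finger_force: 0.0
```

```bash
python3 - <<'E'
from edge import *
go(.5546,-.2848,.037,.914)
c=cap('wrist','w6')
run([(c,prep(c),rect(75,58,8)+rect(60,32,29))],flatT,[.5454,-.2967,.914])
E
```

```text
t 13.55 tcp [ 0.5623 -0.2818  0.1436] phi 0.914 tilt [ 0. -0. -1.] F [-0.4  1.2  0.6] w 0.0401 q6 0.07
 shift cm in tool now [-0.71 -0.42 10.66] after roll -0.0 : [-0.71 -0.42 10.66]
[ 0.5402 -0.3032  0.9422] -473.5
```

```bash
python3 - <<'E'
from edge import *
c=load('w6'); V=[(c,prep(c),rect(75,58,8)+rect(60,32,29))]
for yaw in(.905,.914,.923):
  print(yaw,[round(score([.5454+k*.001*np.cos(.914),-.2967+k*.001*np.sin(.914),yaw],V,flatT)) for k in range(-12,8)])
print([l[[0,-1]].round(0).tolist() for l in lines(c,V[0][2],flatT,[.5454,-.2967,.914])])
p=[.5454,-.2967,.914]
print(proj(c,flatT(p)[0]@[.046,0,.048]+flatT(p)[1]),proj(c,flatT(p)[0]@[-.046,0,.048]+flatT(p)[1]))
g=c['pixels'].mean(2)
for v in range(60,240,6): print(v,g[v,200:360:8].astype(int).tolist())
E
```

```text
0.905 [-347, -357, -398, -459, -458, -407, -333, -334, -287, -233, -232, -257, -294, -308, -254, -262, -268, -241, -233, -235]
0.914 [-361, -362, -404, -464, -462, -422, -340, -341, -291, -236, -240, -260, -299, -318, -261, -264, -276, -245, -238, -242]
0.923 [-360, -375, -407, -466, -466, -424, -351, -348, -291, -238, -244, -262, -305, -318, -263, -266, -277, -250, -241, -242]
[[[223.0, 149.0], [329.0, 149.0]], [[336.0, 158.0], [330.0, 282.0]], [[324.0, 289.0], [230.0, 289.0]], [[223.0, 282.0], [217.0, 158.0]], [[245.0, 167.0], [307.0, 167.0]], [[311.0, 175.0], [308.0, 280.0]], [[304.0, 286.0], [249.0, 286.0]], [[245.0, 280.0], [241.0, 175.0]]]
[[275.9785513  185.90529842]] [[276.2812067  282.76992154]]
60 [76, 80, 83, 84, 83, 87, 81, 84, 79, 82, 80, 79, 81, 76, 81, 81, 81, 87, 85, 86]
66 [82, 81, 80, 83, 86, 83, 83, 83, 85, 79, 78, 82, 82, 80, 82, 83, 76, 82, 87, 93]
72 [82, 81, 78, 79, 86, 80, 84, 81, 81, 86, 77, 79, 79, 85, 80, 82, 81, 82, 83, 86]
78 [79, 82, 80, 87, 84, 80, 78, 80, 80, 81, 81, 80, 86, 81, 83, 83, 88, 81, 80, 74]
84 [83, 79, 77, 81, 84, 87, 78, 81, 86, 81, 83, 85
[... 1619 characters left out ...]
 214]
198 [193, 75, 73, 85, 96, 80, 92, 97, 92, 90, 93, 100, 90, 93, 93, 101, 89, 85, 77, 78]
204 [185, 187, 208, 255, 254, 72, 95, 93, 90, 96, 83, 92, 95, 93, 255, 93, 93, 82, 180, 173]
210 [192, 184, 186, 243, 244, 175, 98, 95, 92, 103, 101, 90, 83, 85, 249, 230, 247, 181, 192, 185]
216 [195, 191, 186, 242, 243, 129, 80, 88, 76, 104, 104, 247, 242, 242, 248, 241, 238, 188, 187, 196]
222 [198, 190, 180, 243, 168, 52, 243, 242, 178, 228, 208, 250, 241, 241, 52, 250, 239, 187, 185, 188]
228 [191, 185, 184, 242, 241, 250, 242, 241, 177, 223, 217, 241, 240, 239, 245, 240, 236, 181, 185, 185]
234 [189, 183, 184, 240, 242, 251, 241, 240, 182, 223, 218, 240, 237, 240, 242, 240, 235, 190, 184, 190]
```

The vent and flange edge in the wrist image match the fitted pose: v is 149 and 186 as predicted. Descending on the rib.

Request:
servo_tool(
  motion=[
    {"linear": [-0.4, -0.2, 1], "roll": 0, "gripper": 4},
    {"linear": [-0.3, -0.2, 2], "roll": 0, "gripper": 4},
    {"linear": [0, 0, 3], "roll": 0, "gripper": 4},
    {"linear": [0, 0, 2.5], "roll": 0, "gripper": 4},
    {"linear": [0, 0, 1.5], "roll": 0, "gripper": 4},
    {"linear": [0, 0, 0.6], "roll": 0, "gripper": 4},
    {"linear": [0, 0, 0], "roll": 0, "gripper": 2},
    {"linear": [0, 0, 0], "roll": 0, "gripper": 0.8},
  ],
  grip_force=6,
)

```text
time: 14.4
ee_pos: [0.5556, -0.2854, 0.0387]
orientation: [0.001, 0.897, 0.442, 0.0]
force: [-0.4, -0.3, 0.5]
grip_width: 0.0308
finger_force: 0.0
```

Request:
servo_tool(
  motion=[
    {"linear": [0, 0, 0], "roll": 0, "gripper": 0.8},
    {"linear": [0, 0, 0], "roll": 0, "gripper": 0.8},
    {"linear": [0, 0, 0], "roll": 0, "gripper": 0.8},
    {"linear": [0, 0, 0], "roll": 0, "gripper": 0.8},
    {"linear": [0, 0, 0], "roll": 0, "gripper": 0.8},
    {"linear": [0, 0, 0], "roll": 0, "gripper": 0.8},
    {"linear": [0, 0, 0], "roll": 0, "gripper": 0.8},
    {"linear": [0, 0, 0], "roll": 0, "gripper": 0.8},
  ],
  grip_force=6,
)

```text
time: 15.2
ee_pos: [0.5554, -0.2852, 0.0387]
orientation: [0.001, 0.897, 0.442, 0.0]
force: [-1.8, 1.1, 5.9]
grip_width: 0.0141
finger_force: 6.0
```

```bash
python3 - <<'E'
from h import *
go(.5546,-.2848,.037,.914);print(arm.read_state()['force'])
E
```

```text
t 15.2 tcp [ 0.5554 -0.2852  0.0387] phi 0.9149 tilt [ 0.001 -0.001 -1.   ] F [-1.8  1.1  5.9] w 0.0141 q6 0.06
 shift cm in tool now [-0.02 -0.09  0.17] after roll 0.0009 : [-0.02 -0.09  0.17]
[-1.80173444  1.11946287  5.94204676]
```

Request:
servo_tool(
  motion=[
    {"linear": [-0.3, 0, -0.5], "roll": 0, "gripper": 0.8},
    {"linear": [-0.3, 0, -0.5], "roll": 0, "gripper": 0.8},
    {"linear": [-0.4, 0, -0.5], "roll": 0, "gripper": 0.8},
    {"linear": [-0.4, 0, -0.5], "roll": 0, "gripper": 0.8},
    {"linear": [-0.4, 0, -0.5], "roll": 0, "gripper": 0.8},
    {"linear": [-0.4, 0, -0.4], "roll": 0, "gripper": 0.8},
    {"linear": [-0.5, 0, -0.4], "roll": 0, "gripper": 0.8},
    {"linear": [-0.5, 0, -0.4], "roll": 0, "gripper": 0.8},
  ],
  grip_force=6,
)

```text
time: 16.0
ee_pos: [0.535, -0.3106, 0.0748]
orientation: [-0.0, 0.897, 0.442, -0.0]
force: [-0.4, 0.2, -1.8]
grip_width: 0.0139
finger_force: 6.0
```

```bash
python3 - <<'E'
from edge import *
go(.5546,-.2848,.037,.914)
st=arm.read_state(); p=st['ee_pos']
s=cap('scene','s7');t=cap('top','t7');w=cap('wrist','w7')
def T(q): # q: tilt, d, pivot z offset ; pivot world fixed rel to TCP
    Rm=R.from_euler('z',.9149).as_matrix()@R.from_euler('y',-q[0]).as_matrix()
    piv=np.array(p)+[0,0,.0073]
    return Rm,piv-Rm@np.array([q[1],0,.046+q[2]])
E_=rect(75,58,8)+rect(60,32,29)
for nm,c in(('s7',s),('t7',t),('both',None)):
    V=[(c,prep(c),E_)] if c else [(s,prep(s),E_),(t,prep(t),E_)]
    g=[(score([a,.015,0],V,T),a) for a in np.arange(0,.8,.02)]; b=sorted(g)[:4]; print(nm,[(round(x),round(y,2)) for x,y in b])
cv2.imwrite('pics/s7b.png',s['pixels'][...,::-1])
E
```

```text
t 16.0 tcp [ 0.535  -0.3106  0.0748] phi 0.9148 tilt [-0. -0. -1.] F [-0.4  0.2 -1.8] w 0.0139 q6 0.0
 shift cm in tool now [ 3.24 -0.02  3.78] after roll 0.0008 : [ 3.24 -0.02  3.78]
s7 [(-439, np.float64(0.06)), (-439, np.float64(0.04)), (-437, np.float64(0.08)), (-436, np.float64(0.0))]
t7 [(-338, np.float64(0.3)), (-337, np.float64(0.32)), (-332, np.float64(0.34)), (-329, np.float64(0.28))]
both [(-728, np.float64(0.18)), (-723, np.float64(0.34)), (-723, np.float64(0.2)), (-723, np.float64(0.16))]
```

```bash
cat > tilt.py <<'E'
from edge import *
def mkT(p,phi,tip=.0387,piv=.0073):
    def T(q):
        Rm=R.from_euler('z',phi+(q[2] if len(q)>2 else 0)).as_matrix()@R.from_euler('y',-q[0]).as_matrix()
        return Rm,np.array(p)+[0,0,piv]-Rm@np.array([q[1],0,tip+piv])
    return T
def tilt(w,p,phi,d=.015):
    T=mkT(p,phi); out=[]
    for nm,E_ in dict(fl=[((75,58,8),(75,-58,8))],box=[((60,32,29),(60,-32,29))],flu=[((75,58,0),(75,-58,0))],side=[((75,58,8),(20,58,8)),((75,-58,8),(20,-58,8))],all=[((75,58,8),(75,-58,8)),((60,32,29),(60,-32,29)),((75,58,8),(20,58,8)),((75,-58,8),(20,-58,8))]).items():
        V=[(w,prep(w),E_)]; g=sorted((score([a,d],V,T),a) for a in np.arange(-.1,.9,.02)); print(nm,[(round(x),round(float(y),2)) for x,y in g[:5]])
    return T
E
python3 - <<'E'
from tilt import *
w=load('w7'); p=arm.read_state()['ee_pos']; T=tilt(w,p,.9148)
for a in(0,.2,.4,.5): print(a,proj(w,[T([a,.015])[0]@v+T([a,.015])[1] for v in np.array([(.046,0,.048),(.075,.058,.008),(.075,-.058,.008),(.06,0,.029)])]).round(0).tolist())
g=w['pixels'].mean(2)
for v in range(4,250,8): print(v,g[v,180:380:8].astype(int).tolist())
E
```

```text
fl [(-50, 0.02), (-43, 0.04), (-35, 0.0), (-28, 0.06), (-22, 0.24)]
box [(-74, 0.1), (-74, 0.08), (-73, 0.06), (-73, 0.12), (-73, 0.14)]
flu [(-42, 0.0), (-39, 0.02), (-24, 0.2), (-23, 0.22), (-21, 0.04)]
side [(-138, 0.1), (-138, 0.12), (-136, 0.08), (-130, 0.14), (-126, 0.06)]
all [(-228, 0.06), (-227, 0.08), (-225, 0.12), (-222, 0.1), (-216, 0.14)]
0 [[281.0, 207.0], [188.0, 146.0], [374.0, 146.0], [281.0, 175.0]]
0.2 [[281.0, 212.0], [180.0, 136.0], [381.0, 136.0], [281.0, 173.0]]
0.4 [[281.0, 219.0], [171.0, 129.0], [390.0, 129.0], [281.0, 174.0]]
0.5 [[281.0, 224.0], [167.0, 127.0], [396.0, 127.0], [281.0, 176.0]]
4 [194, 197, 195, 200, 202, 202, 204, 198, 197, 196, 202, 197, 198, 194, 193, 202, 208, 205, 201, 200, 202, 202, 201, 198, 201]
12 [201, 191, 197, 198, 196, 199, 205, 201, 192, 196, 199, 198, 201, 202, 201, 204, 208, 209, 202, 201, 203, 200, 200, 200, 201]
20 [196, 191, 197, 201, 198, 199, 199, 202, 200, 203, 202, 197, 201, 202, 203, 205, 210, 208, 203, 204, 202, 200, 206, 202, 200]
28 [193, 197, 203, 197, 201, 200, 203, 200, 205, 203, 204, 203, 206, 203, 202, 206, 20
[... 2408 characters left out ...]
100, 96, 94, 100, 167]
204 [90, 86, 100, 100, 85, 68, 102, 107, 102, 99, 102, 80, 16, 17, 102, 103, 96, 104, 100, 97, 61, 89, 99, 94, 220]
212 [86, 85, 97, 98, 101, 94, 94, 101, 98, 98, 100, 101, 102, 103, 99, 100, 98, 101, 99, 88, 106, 98, 102, 95, 82]
220 [85, 81, 101, 99, 96, 101, 95, 100, 100, 104, 100, 91, 99, 95, 99, 100, 97, 96, 100, 95, 98, 100, 98, 98, 74]
228 [84, 79, 98, 97, 98, 99, 94, 105, 101, 100, 101, 87, 83, 80, 103, 103, 95, 95, 98, 82, 98, 99, 103, 103, 83]
236 [196, 68, 95, 96, 101, 104, 84, 102, 100, 99, 101, 72, 80, 84, 84, 99, 104, 102, 98, 67, 105, 98, 95, 92, 196]
244 [20, 11, 7, 25, 15, 22, 16, 23, 98, 1, 8, 105, 112, 114, 83, 15, 0, 103, 18, 16, 21, 12, 12, 20, 20]
```

The wrist image puts the flange edge at v≈144 and the vent at (278,204), so the shell is still flat in the grip. I'll loosen to 3 N to let it pivot about the finger axis.

Request:
servo_tool(
  motion=[
    {"linear": [0, 0, 0], "roll": 0, "gripper": 0.8},
    {"linear": [0, 0, 0], "roll": 0, "gripper": 0.8},
    {"linear": [0, 0, 0], "roll": 0, "gripper": 0.8},
    {"linear": [0, 0, 0], "roll": 0, "gripper": 0.8},
    {"linear": [0, 0, 0], "roll": 0, "gripper": 0.8},
    {"linear": [0, 0, 0], "roll": 0, "gripper": 0.8},
    {"linear": [0, 0, 0], "roll": 0, "gripper": 0.8},
    {"linear": [0, 0, 0], "roll": 0, "gripper": 0.8},
  ],
  grip_force=3,
)

```text
time: 16.95
ee_pos: [0.5353, -0.3102, 0.0745]
orientation: [-0.0, 0.897, 0.442, -0.0]
force: [0.5, 0.8, -1.5]
grip_width: 0.0139
finger_force: 3.0
```

```bash
python3 - <<'E'
from tilt import *
st=arm.read_state(); go(.535,-.31,.07); print(st['moment'])
w=cap('wrist','w8'); T=tilt(w,st['ee_pos'],.9148)
E
```

```text
t 16.95 tcp [ 0.5353 -0.3102  0.0745] phi 0.9148 tilt [-0. -0. -1.] F [ 0.5  0.8 -1.5] w 0.0139 q6 0.0
 shift cm in tool now [ 0.   -0.04  0.45] [ 0.02350884 -0.02501559 -0.0535051 ]
fl [(-42, 0.56), (-42, 0.54), (-42, 0.58), (-42, 0.62), (-42, 0.6)]
box [(-30, 0.12), (-30, 0.32), (-29, 0.34), (-29, 0.1), (-29, 0.08)]
flu [(-51, 0.88), (-51, 0.5), (-49, 0.86), (-49, 0.48), (-48, 0.52)]
side [(-81, 0.36), (-79, 0.4), (-79, 0.38), (-77, 0.34), (-76, 0.42)]
all [(-114, 0.36), (-111, 0.34), (-110, 0.38), (-110, 0.4), (-109, 0.42)]
```

It pivoted. Now I'll refine the tilt estimate.

```bash
python3 - <<'E'
from tilt import *
w=load('w8'); st=arm.read_state(); T=mkT(st['ee_pos'],.9148)
s=cap('scene','s8'); t=cap('top','t8')
E_=[((75,58,8),(75,-58,8)),((75,58,0),(75,-58,0)),((60,32,29),(60,-32,29)),((75,58,8),(20,58,8)),((75,-58,8),(20,-58,8))]
V=[(w,prep(w),E_)]
res=sorted((score([a,d],V,T),round(a,2),d) for a in np.arange(.2,.7,.02) for d in np.arange(.009,.022,.001)); print([(round(x[0]),float(x[1]),round(x[2],3)) for x in res[:8]])
VV=[(c,prep(c),rect(75,58,8)+rect(60,32,29)) for c in(s,t)]
res=sorted((score([a,d],VV,T),round(a,2),d) for a in np.arange(.2,.7,.02) for d in np.arange(.009,.022,.001)); print([(round(x[0]),float(x[1]),round(x[2],3)) for x in res[:8]])
for a in(.3,.4,.5,.6): print(a,proj(w,[T([a,.015])[0]@v+T([a,.015])[1] for v in np.array([(.046,0,.048),(.075,.058,.008),(.075,-.058,.008),(.075,.058,0),(.06,.043,.008)])]).round(0).tolist())
im=cv2.resize(w['pixels'][90:260,140:420,::-1],None,fx=2.4,fy=2.4,interpolation=2)
im2=cv2.resize(s['pixels'][170:260,270:400,::-1],None,fx=2.2,fy=2.2,interpolation=2)
L=np.zeros((600,700,3),np.uint8);L[:im.shape[0],:im.shape[1]]=im;L[600-im2.shape[0]:,:im2.shape[1]]=im2[:600]; cv2.imwrite('pics/w8b.png',L)
g=w['pixels'].mean(2)
for v in range(100,240,6): print(v,g[v,156:204:6].astype(int).tolist(),g[v,250:310:6].astype(int).tolist())
E
```

```text
[(-208, 0.36, np.float64(0.012)), (-201, 0.34, np.float64(0.012)), (-200, 0.38, np.float64(0.013)), (-197, 0.36, np.float64(0.013)), (-194, 0.4, np.float64(0.013)), (-193, 0.44, np.float64(0.014)), (-191, 0.38, np.float64(0.012)), (-189, 0.42, np.float64(0.014))]
[(-800, 0.52, np.float64(0.021)), (-791, 0.52, np.float64(0.02)), (-786, 0.5, np.float64(0.021)), (-781, 0.5, np.float64(0.02)), (-779, 0.52, np.float64(0.019)), (-778, 0.4, np.float64(0.021)), (-776, 0.5, np.float64(0.019)), (-775, 0.54, np.float64(0.021))]
0.3 [[282.0, 216.0], [177.0, 133.0], [387.0, 133.0], [181.0, 129.0], [207.0, 158.0]]
0.4 [[282.0, 220.0], [172.0, 130.0], [391.0, 130.0], [176.0, 124.0], [205.0, 156.0]]
0.5 [[282.0, 225.0], [167.0, 128.0], [396.0, 128.0], [171.0, 121.0], [202.0, 154.0]]
0.6 [[282.0, 230.0], [162.0, 128.0], [402.0, 128.0], [166.0, 119.0], [199.0, 153.0]]
100 [194, 196, 198, 198, 206, 201, 195, 200] [212, 94, 90, 94, 93, 93, 97, 92, 90, 97]
106 [197, 192, 197, 196, 198, 199, 200, 193] [211, 92, 93, 91, 92, 91, 92, 98, 93, 95]
112 [193, 197, 195, 197, 197, 199, 197, 198] [82, 93, 89, 91, 9
[... 1066 characters left out ...]
, 92, 93] [92, 97, 92, 93, 83, 87, 81, 93, 92, 93]
196 [85, 90, 95, 92, 95, 95, 91, 95] [90, 94, 94, 83, 86, 87, 79, 94, 97, 96]
202 [85, 87, 95, 96, 95, 89, 95, 97] [95, 90, 97, 59, 85, 86, 84, 98, 94, 93]
208 [89, 88, 87, 91, 94, 93, 91, 93] [90, 93, 92, 57, 98, 99, 95, 93, 92, 90]
214 [187, 60, 74, 90, 90, 86, 95, 94] [90, 95, 97, 74, 12, 16, 5, 105, 89, 89]
220 [196, 196, 198, 212, 88, 89, 87, 88] [93, 90, 90, 95, 13, 15, 85, 93, 87, 93]
226 [195, 196, 197, 206, 89, 86, 89, 86] [92, 89, 92, 81, 100, 106, 102, 87, 80, 96]
232 [199, 198, 197, 200, 89, 89, 85, 89] [88, 97, 93, 92, 101, 94, 102, 80, 73, 89]
238 [200, 196, 202, 200, 203, 216, 60, 78] [92, 82, 95, 93, 102, 97, 103, 75, 79, 81]
```

Wrist readings (corner u≈172, v≈124, vent v≈217) give a tilt of about 0.42-0.47, with the low edge on the bench. A small lift will finish the 28°, then I'll tighten and raise.

Request:
servo_tool(
  motion=[
    {"linear": [-0.1, 0, -0.1], "roll": 0, "gripper": 0.8},
    {"linear": [-0.1, 0, -0.1], "roll": 0, "gripper": 0.8},
    {"linear": [0, 0, 0], "roll": 0, "gripper": 0.8},
    {"linear": [0, 0, 0], "roll": 0, "gripper": 0.8},
    {"linear": [0, 0, 0], "roll": 0, "gripper": 0.8},
    {"linear": [0, 0, 0], "roll": 0, "gripper": 0.8},
    {"linear": [0, 0, 0], "roll": 0, "gripper": 0.8},
    {"linear": [0, 0, 0], "roll": 0, "gripper": 0.8},
  ],
  grip_force=3,
)

```text
time: 17.9
ee_pos: [0.5341, -0.3118, 0.0765]
orientation: [-0.0, 0.897, 0.442, -0.0]
force: [-0.2, 0.3, -3.0]
grip_width: 0.0139
finger_force: 3.0
```

Request:
servo_tool(
  motion=[
    {"linear": [0, 0, 0], "roll": 0, "gripper": 0.8},
    {"linear": [0, 0, 0], "roll": 0, "gripper": 0.8},
    {"linear": [0, 0, -1.5], "roll": 0, "gripper": 0.8},
    {"linear": [0, 0, -3], "roll": 0, "gripper": 0.8},
    {"linear": [0, 0, -4], "roll": 0, "gripper": 0.8},
    {"linear": [0, 0, -4], "roll": 0, "gripper": 0.8},
    {"linear": [0, 0, -3], "roll": 0, "gripper": 0.8},
    {"linear": [0, 0, -1], "roll": 0, "gripper": 0.8},
  ],
  grip_force=15,
)

```text
time: 18.7
ee_pos: [0.5359, -0.3132, 0.2477]
orientation: [0.004, 0.897, 0.442, 0.002]
force: [0.6, -0.2, -1.6]
grip_width: 0.0139
finger_force: 15.0
```

```bash
python3 - <<'E'
from tilt import *
st=arm.read_state(); T=mkT(st['ee_pos'],.9148)
go(.542,.2688,.3,.018)
w=cap('wrist','w9');s=cap('scene','s9'); t=cap('top','t9')
for a in(.3,.4,.5,.6): print(a,proj(w,[T([a,.015])[0]@v+T([a,.015])[1] for v in np.array([(.046,0,.048),(.075,.058,.008),(.075,-.058,.008),(.075,.058,0)])]).round(0).tolist(), proj(s,[T([a,.015])[0]@v+T([a,.015])[1] for v in np.array([(.075,.058,0),(-.075,.058,0)])]).round(0).tolist())
g=w['pixels'].mean(2)
for v in range(100,240,6): print(v,g[v,156:204:6].astype(int).tolist(),g[v,250:310:6].astype(int).tolist())
cv2.imwrite('pics/s9b.png',cv2.resize(s['pixels'][110:260,290:440,::-1],None,fx=4,fy=4,interpolation=2))
E
```

```text
t 18.7 tcp [ 0.5359 -0.3132  0.2477] phi 0.9148 tilt [ 0.007 -0.005 -1.   ] F [ 0.6 -0.2 -1.6] w 0.0139 q6 0.0
 shift cm in tool now [ 46.49 -35.02  -5.23] after roll 0.8968 : [  1.65 -58.18  -5.23]
0.3 [[282.0, 216.0], [176.0, 133.0], [386.0, 133.0], [180.0, 128.0]] [[320.0, 163.0], [367.0, 176.0]]
0.4 [[282.0, 220.0], [172.0, 130.0], [391.0, 130.0], [176.0, 124.0]] [[319.0, 160.0], [364.0, 179.0]]
0.5 [[282.0, 225.0], [167.0, 128.0], [396.0, 128.0], [171.0, 121.0]] [[319.0, 158.0], [361.0, 181.0]]
0.6 [[282.0, 230.0], [161.0, 128.0], [402.0, 128.0], [165.0, 119.0]] [[319.0, 155.0], [358.0, 183.0]]
100 [84, 80, 81, 79, 76, 81, 185, 178] [78, 80, 78, 85, 87, 86, 85, 91, 90, 89]
106 [85, 74, 75, 82, 79, 68, 183, 183] [82, 68, 87, 90, 87, 90, 84, 91, 95, 90]
112 [84, 81, 74, 75, 78, 71, 180, 184] [186, 133, 92, 86, 91, 87, 87, 94, 90, 88]
118 [81, 73, 82, 78, 79, 69, 191, 189] [84, 83, 82, 88, 89, 86, 91, 95, 93, 86]
124 [90, 78, 78, 111, 109, 118, 114, 103] [77, 81, 79, 78, 76, 78, 78, 74, 80, 78]
130 [86, 90, 83, 214, 212, 211, 208, 206] [88, 87, 87, 90, 88, 85, 84, 85, 88, 91]
136 [
[... 805 characters left out ...]
 77, 82, 81, 85, 85, 90]
196 [213, 210, 213, 208, 213, 205, 83, 89] [88, 84, 89, 80, 74, 77, 74, 89, 87, 86]
202 [208, 215, 212, 208, 204, 206, 87, 86] [84, 85, 87, 74, 80, 76, 79, 90, 85, 83]
208 [221, 220, 214, 209, 207, 200, 83, 89] [87, 86, 89, 61, 92, 90, 93, 88, 84, 82]
214 [220, 215, 213, 206, 203, 198, 97, 83] [85, 89, 90, 62, 15, 13, 9, 96, 85, 85]
220 [215, 213, 197, 208, 205, 196, 194, 90] [88, 85, 89, 85, 15, 17, 73, 89, 78, 88]
226 [212, 211, 207, 203, 200, 203, 194, 84] [87, 86, 85, 77, 94, 98, 96, 81, 70, 90]
232 [196, 201, 209, 210, 194, 198, 190, 87] [84, 84, 88, 83, 98, 92, 101, 77, 72, 83]
238 [200, 202, 206, 212, 202, 199, 200, 69] [88, 77, 86, 86, 92, 93, 97, 69, 78, 74]
```

```bash
cat > fit3.py <<'E'
from tilt import *
def fit3(names,p,phi,a0=.44,verbose=True):
    def T(q):
        Rm=R.from_euler('z',phi).as_matrix()@R.from_euler('y',-q[0]).as_matrix()
        return Rm,np.array(p)-Rm@np.array([q[1],0,q[2]])
    wE=[((75,58,8),(75,-58,8)),((75,58,0),(75,-58,0)),((60,32,29),(60,-32,29)),((75,58,8),(30,58,8)),((75,-58,8),(30,-58,8)),((60,32,29),(30,32,29)),((60,-32,29),(30,-32,29))]
    oE=rect(75,58,8)+rect(75,58,0)+rect(60,32,29)
    out={}
    for ns in names:
        V=[(load(n),prep(load(n)),wE if n[0]=='w' else oE) for n in ns]
        g=[]
        for a in np.arange(a0-.16,a0+.17,.02):
            # tip point in shell frame relative to pivot (d,.046): tip=7.3mm below along world z
            for d in np.arange(.009,.022,.002):
                for e in np.arange(-.003,.0031,.0015):
                    q=[a,d-.0073*np.sin(a),.046-.0073*np.cos(a)+e]; g.append((score(q,V,T),q))
        b=min(g,key=lambda x:x[0]); r=minimize(score,b[1],args=(V,T),method='Nelder-Mead',options=dict(initial_simplex=np.array(b[1])+np.array([[0,0,0],[.02,0,0],[0,.001,0],[0,0,.001]])))
        print(ns,'tilt %.3f tip in shell x %.4f z %.4f'%tuple(r.x),round(r.fun)); out[tuple(ns)]=r.x
    return out
E
python3 - <<'E'
from fit3 import *
p=arm.read_state()['ee_pos']
fit3([['w9'],['s9'],['t9'],['s9','t9'],['w9','s9','t9']],p,.9148)
E
```

```text
['w9'] tilt 0.405 tip in shell x 0.0107 z 0.0405 -278
['s9'] tilt 0.409 tip in shell x 0.0067 z 0.0401 -672
['t9'] tilt 0.468 tip in shell x 0.0050 z 0.0036 -636
['s9', 't9'] tilt 0.416 tip in shell x 0.0055 z 0.0399 -1113
['w9', 's9', 't9'] tilt 0.519 tip in shell x 0.0074 z 0.0395 -1322
```

Request:
servo_tool(
  motion=[
    {"linear": [1.5, -1.2, 0], "roll": 0, "gripper": 0.8},
    {"linear": [2.8, -2.5, 0], "roll": 0, "gripper": 0.8},
    {"linear": [3.3, -2.8, 0], "roll": 0, "gripper": 0.8},
    {"linear": [3.3, -2.8, 0], "roll": 0, "gripper": 0.8},
    {"linear": [3.3, -2.8, 0], "roll": 0, "gripper": 0.8},
    {"linear": [3.3, -2.8, 0], "roll": 0, "gripper": 0.8},
    {"linear": [3.3, -2.8, 0], "roll": 0, "gripper": 0.8},
    {"linear": [3.3, -2.8, 0], "roll": 0, "gripper": 0.8},
  ],
  grip_force=15,
)

```text
time: 19.65
ee_pos: [0.5164, 0.0069, 0.2389]
orientation: [-0.001, 0.897, 0.442, -0.002]
force: [0.4, -0.1, -2.5]
grip_width: 0.014
finger_force: 15.0
```

Request:
servo_tool(
  motion=[
    {"linear": [3.3, -2.8, 0], "roll": 0, "gripper": 0.8},
    {"linear": [3.3, -2.8, 0], "roll": 0, "gripper": 0.8},
    {"linear": [3.3, -2.9, 0], "roll": 0, "gripper": 0.8},
    {"linear": [3.3, -2.9, 0], "roll": 0, "gripper": 0.8},
    {"linear": [3.3, -2.9, 0], "roll": 0, "gripper": 0.8},
    {"linear": [2.5, -2.2, 0], "roll": 0, "gripper": 0.8},
    {"linear": [1, -1, 0], "roll": 0, "gripper": 0.8},
    {"linear": [0, 0, 0], "roll": 0.128, "gripper": 0.8},
  ],
)

```text
time: 20.45
ee_pos: [0.4995, 0.2715, 0.239]
orientation: [-0.0, 0.923, 0.384, -0.002]
force: [-0.3, -0.6, -1.5]
grip_width: 0.0135
finger_force: 15.0
```

Request:
servo_tool(
  motion=[
    {"linear": [0, 0, 0.7], "roll": 0.128, "gripper": 0.8},
    {"linear": [0, 0, 0.7], "roll": 0.128, "gripper": 0.8},
    {"linear": [0, 0, 0.7], "roll": 0.128, "gripper": 0.8},
    {"linear": [0, 0, 0.7], "roll": 0.128, "gripper": 0.8},
    {"linear": [0, 0, 0.7], "roll": 0.128, "gripper": 0.8},
    {"linear": [0, 0, 0.7], "roll": 0.129, "gripper": 0.8},
    {"linear": [0, 0, 0], "roll": 0, "gripper": 0.8},
    {"linear": [0, 0, 0], "roll": 0, "gripper": 0.8},
  ],
)

```text
time: 21.25
ee_pos: [0.5009, 0.269, 0.1983]
orientation: [0.0, 1.0, 0.011, -0.001]
force: [-0.1, -0.2, -2.2]
grip_width: 0.0137
finger_force: 15.0
```

```bash
python3 - <<'E'
from fit3 import *
go(.504,.268,.169,.018)
for n,k in(('scene','s10'),('top','t10'),('wrist','w10')): cap(n,k)
p=arm.read_state()['ee_pos']
fit3([['w10'],['s10'],['t10'],['s10','t10'],['w10','s10']],p,.018)
E
```

```text
t 21.25 tcp [0.5009 0.269  0.1983] phi 0.0211 tilt [-0.003 -0.001 -1.   ] F [-0.1 -0.2 -2.2] w 0.0137 q6 1.9
 shift cm in tool now [0.31 0.11 2.93] after roll 0.0031 : [0.31 0.11 2.93]
['w10'] tilt 0.363 tip in shell x 0.0105 z 0.0389 -336
['s10'] tilt 0.426 tip in shell x 0.0153 z 0.0401 -799
['t10'] tilt 0.357 tip in shell x 0.0049 z 0.0354 -406
['s10', 't10'] tilt 0.424 tip in shell x 0.0151 z 0.0401 -1145
['w10', 's10'] tilt 0.460 tip in shell x 0.0139 z 0.0435 -1102
```

Request:
servo_tool(
  motion=[
    {"linear": [0.3, 0, 0.7], "roll": 0.002, "gripper": 0.8},
    {"linear": [0.3, 0, 0.7], "roll": 0, "gripper": 0.8},
    {"linear": [0.3, 0, 0.7], "roll": 0, "gripper": 0.8},
    {"linear": [0.3, 0, 0.7], "roll": 0, "gripper": 0.8},
    {"linear": [0.3, 0, 0.7], "roll": 0, "gripper": 0.8},
    {"linear": [0.2, 0, 0.7], "roll": 0, "gripper": 0.8},
    {"linear": [0, 0, 0.7], "roll": 0, "gripper": 0.8},
    {"linear": [0, 0, 0.2], "roll": 0, "gripper": 0.8},
  ],
)

```text
time: 22.2
ee_pos: [0.5183, 0.2694, 0.1471]
orientation: [0.0, 1.0, 0.008, -0.001]
force: [-0.4, -0.1, -3.1]
grip_width: 0.0141
finger_force: 15.0
```

```bash
python3 - <<'E'
from fit3 import *
go(.5183,.2686,.147,.018)
for n,k in(('scene','s11'),('top','t11'),('wrist','w11')): cap(n,k)
p=np.array(arm.read_state()['ee_pos'])
r=fit3([['w11'],['s11'],['w11','s11']],p,.0195)
q=[.42,.0115,.0393]; Rm=R.from_euler('z',.0195).as_matrix()@R.from_euler('y',-q[0]).as_matrix(); o=p-Rm@np.array([q[1],0,q[2]])
B,bo=bedT([.542,.2688,.018])
for h,tip in(((.06,.043,0),(.06,.043,.026)),((-.06,-.043,0),(-.06,-.043,.026))):
    print('hole in bed frame rel tip',(B.T@(Rm@np.array(h)+o-bo)-tip).round(4))
ws=[]
for n,(x,y,w_,h_),k in(('w11',(140,60,280,190),2.0),('s11',(90,190,160,150),3.5)):
    c=load(n); im=cv2.resize(c['pixels'][y:y+h_,x:x+w_,::-1],None,fx=k,fy=k,interpolation=2)
    def dot(P,col):
        for u,v in proj(c,P): cv2.circle(im,(int((u+.5-x)*k),int((v+.5-y)*k)),2,col,-1)
    dot(np.array([(75,58,0),(75,-58,0),(-75,58,0),(-75,-58,0)])/1e3@Rm.T+o,(255,0,0)); dot(np.array([(60,43,26),(-60,-43,26)])/1e3@B.T+bo,(0,0,255))
    ws.append(im)
L=np.zeros((600,800,3),np.uint8); L[:380,:560]=ws[0]; a=cv2.resize(ws[1],None,fx=.42,fy=.42); L[380:380+a.shape[0],560:560+a.shape[1]]=a
cv2.imwrite('pics/c11.png',ws[1])
E
```

```text
t 22.2 tcp [0.5183 0.2694 0.1471] phi 0.0158 tilt [-0.002 -0.001 -1.   ] F [-0.4 -0.1 -3.1] w 0.0141 q6 1.9
 shift cm in tool now [0.   0.08 0.01] after roll -0.0022 : [0.   0.08 0.01]
['w11'] tilt 0.387 tip in shell x 0.0128 z 0.0434 -203
['s11'] tilt 0.421 tip in shell x 0.0144 z 0.0402 -781
['w11', 's11'] tilt 0.403 tip in shell x 0.0123 z 0.0420 -947
hole in bed frame rel tip [-0.0008  0.0014  0.0063]
hole in bed frame rel tip [-0.0004  0.0013  0.0145]
```

View pics/c11.png

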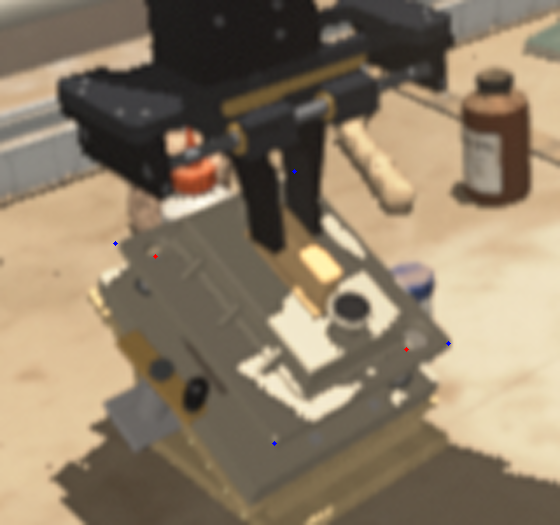

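The blue shell corners match, the red dowel tips lie under both holes at (155,256) and (406,349), and the clip nose points uphill. Lowering along the bed normal with a light grip.

Request:
servo_tool(
  motion=[
    {"linear": [0.1, 0.1, 0.2], "roll": 0, "gripper": 0.8},
    {"linear": [0.13, 0, 0.25], "roll": 0, "gripper": 0.8},
    {"linear": [0.13, 0, 0.25], "roll": 0, "gripper": 0.8},
    {"linear": [0.13, 0, 0.25], "roll": 0, "gripper": 0.8},
    {"linear": [0.13, 0, 0.25], "roll": 0, "gripper": 0.8},
    {"linear": [0, 0, 0], "roll": 0, "gripper": 0.8},
    {"linear": [0, 0, 0], "roll": 0, "gripper": 0.8},
    {"linear": [0, 0, 0], "roll": 0, "gripper": 0.8},
  ],
  grip_force=5,
)

```text
time: 23.15
ee_pos: [0.5252, 0.2688, 0.1367]
orientation: [-0.0, 1.0, 0.008, 0.0]
force: [0.6, -0.2, -3.0]
grip_width: 0.0134
finger_force: 5.0
```

Request:
servo_tool(
  motion=[
    {"linear": [0.12, 0, 0.25], "roll": 0, "gripper": 0.8},
    {"linear": [0.12, 0, 0.25], "roll": 0, "gripper": 0.8},
    {"linear": [0.12, 0, 0.25], "roll": 0, "gripper": 0.8},
    {"linear": [0.1, 0, 0.2], "roll": 0, "gripper": 0.8},
    {"linear": [0, 0, 0], "roll": 0, "gripper": 0.8},
    {"linear": [0, 0, 0], "roll": 0, "gripper": 0.8},
    {"linear": [0, 0, 0], "roll": 0, "gripper": 0.8},
    {"linear": [0, 0, 0], "roll": 0, "gripper": 0.8},
  ],
  grip_force=4,
)

```text
time: 23.95
ee_pos: [0.5297, 0.2689, 0.1271]
orientation: [-0.0, 1.0, 0.008, 0.0]
force: [-0.9, 1.1, -3.3]
grip_width: 0.0142
finger_force: 4.0
```

Request:
servo_tool(
  motion=[
    {"linear": [0.1, 0, 0.2], "roll": 0, "gripper": 0.8},
    {"linear": [0.1, 0, 0.2], "roll": 0, "gripper": 0.8},
    {"linear": [0.05, 0, 0.2], "roll": 0, "gripper": 0.8},
    {"linear": [0.05, 0, 0.1], "roll": 0, "gripper": 0.8},
    {"linear": [0, 0, 0], "roll": 0, "gripper": 0.8},
    {"linear": [0, 0, 0], "roll": 0, "gripper": 0.8},
    {"linear": [0, 0, 0], "roll": 0, "gripper": 0.8},
    {"linear": [0, 0, 0], "roll": 0, "gripper": 0.8},
  ],
  grip_force=4,
)

```text
time: 24.75
ee_pos: [0.5328, 0.2689, 0.1201]
orientation: [-0.0, 1.0, 0.008, 0.0]
force: [-0.6, 0.5, -2.7]
grip_width: 0.0145
finger_force: 4.0
```

```bash
python3 - <<'E'
from fit3 import *
go(.5332,.2686,.1161,.018)
for n,k in(('scene','s12'),('wrist','w12')): cap(n,k)
p=np.array(arm.read_state()['ee_pos'])
r=fit3([['w12'],['s12']],p,.018)
E
```

```text
t 24.75 tcp [0.5328 0.2689 0.1201] phi 0.0158 tilt [ 0.  0. -1.] F [-0.6  0.5 -2.7] w 0.0145 q6 1.89
 shift cm in tool now [0.04 0.03 0.4 ] after roll -0.0022 : [0.04 0.03 0.4 ]
['w12'] tilt 0.425 tip in shell x 0.0108 z 0.0406 -167
['s12'] tilt 0.502 tip in shell x 0.0115 z 0.0399 -748
```

Request:
servo_tool(
  motion=[
    {"linear": [0.03, 0, 0.1], "roll": 0, "gripper": 0.8},
    {"linear": [0.03, 0, 0.1], "roll": 0, "gripper": 0.8},
    {"linear": [0, 0, 0.1], "roll": 0, "gripper": 0.8},
    {"linear": [0, 0, 0.1], "roll": 0, "gripper": 0.8},
    {"linear": [0, 0, 0.1], "roll": 0, "gripper": 0.8},
    {"linear": [0, 0, 0], "roll": 0, "gripper": 0.8},
    {"linear": [0, 0, 0], "roll": 0, "gripper": 0.8},
    {"linear": [0, 0, 0], "roll": 0, "gripper": 0.8},
  ],
  grip_force=4,
)

```text
time: 25.65
ee_pos: [0.5342, 0.2692, 0.116]
orientation: [-0.0, 1.0, 0.008, 0.001]
force: [0.2, -1.4, 6.4]
grip_width: 0.0139
finger_force: 4.0
```

```bash
python3 - <<'E'
from fit3 import *
go(.5332,.2686,.1161,.018)
for n,k in(('scene','s13'),('wrist','w13')): cap(n,k)
p=np.array(arm.read_state()['ee_pos'])
r=fit3([['w13'],['s13']],p,.018)
E
```

```text
t 25.65 tcp [0.5342 0.2692 0.116 ] phi 0.0157 tilt [ 0.002  0.001 -1.   ] F [ 0.2 -1.4  6.4] w 0.0139 q6 1.89
 shift cm in tool now [-0.1   0.05 -0.01] after roll -0.0023 : [-0.1   0.05 -0.01]
['w13'] tilt 0.639 tip in shell x 0.0052 z 0.0449 -191
['s13'] tilt 0.545 tip in shell x 0.0106 z 0.0352 -745
```

Request:
servo_tool(
  motion=[
    {"linear": [0, 0, 0.1], "roll": 0, "gripper": 0.8},
    {"linear": [0, 0, 0.1], "roll": 0, "gripper": 0.8},
    {"linear": [0, 0, 0], "roll": 0, "gripper": 0.8},
    {"linear": [0, 0, 0], "roll": 0, "gripper": 0.8},
    {"linear": [0, 0, -0.1], "roll": 0, "gripper": 0.8},
    {"linear": [0, 0, -0.1], "roll": 0, "gripper": 0.8},
    {"linear": [0, 0, -0.1], "roll": 0, "gripper": 0.8},
    {"linear": [0, 0, 0], "roll": 0, "gripper": 0.8},
  ],
  grip_force=4,
)

```text
time: 26.55
ee_pos: [0.5328, 0.2687, 0.1154]
orientation: [0.0, 1.0, 0.008, -0.001]
force: [-0.1, 0.0, -3.0]
grip_width: 0.014
finger_force: 4.0
```

```bash
cat > seat.py <<'E'
from edge import *
def seat(names):
    def T(q):
        B,o=bedT([.542,.2688,.018]); return B@R.from_euler('y',-q[1]).as_matrix(), o+B@np.array([q[2],0,q[0]])
    E_=rect(75,58,8)+rect(60,32,29)+rect(75,58,0)
    for ns in names:
        V=[(load(n),prep(load(n)),E_) for n in ns]
        g=sorted((round(score([L,a,x],V,T)),round(L*1e3,1),round(a,2),round(x*1e3,1)) for L in np.arange(-.004,.013,.001) for a in np.arange(-.1,.11,.02) for x in np.arange(-.003,.0031,.001))
        print(ns,[tuple(map(float,k)) for k in g[:5]])
E
python3 - <<'E'
from seat import *
go(.5332,.2686,.1161,.018)
for n,k in(('scene','s14'),('top','t14')): cap(n,k)
seat([['s14'],['t14'],['s14','t14'],['s12']])
E
```

```text
t 26.55 tcp [0.5328 0.2687 0.1154] phi 0.0158 tilt [-0.001 -0.    -1.   ] F [-0.1  0.  -3. ] w 0.014 q6 1.89
 shift cm in tool now [ 0.04  0.01 -0.07] after roll -0.0022 : [ 0.04  0.01 -0.07]
['s14'] [(-725.0, 4.0, 0.04, 3.0), (-725.0, 5.0, 0.02, 2.0), (-722.0, 4.0, 0.02, 3.0), (-722.0, 6.0, 0.02, 2.0), (-721.0, 4.0, 0.04, 2.0)]
['t14'] [(-361.0, -4.0, -0.1, 3.0), (-359.0, -4.0, -0.08, 3.0), (-359.0, -3.0, -0.1, 3.0), (-358.0, -4.0, -0.06, 3.0), (-357.0, -3.0, -0.08, 3.0)]
['s14', 't14'] [(-1044.0, 3.0, 0.02, 3.0), (-1044.0, 4.0, 0.02, 3.0), (-1041.0, 4.0, 0.04, 3.0), (-1039.0, 2.0, 0.02, 3.0), (-1039.0, 3.0, 0.04, 3.0)]
['s12'] [(-746.0, 2.0, 0.02, 2.0), (-746.0, 3.0, 0.0, 1.0), (-746.0, 3.0, 0.02, 2.0), (-744.0, 3.0, 0.0, 2.0), (-744.0, 4.0, 0.0, 1.0)]
```

Request:
servo_tool(
  motion=[
    {"linear": [0, 0, 0.1], "roll": 0, "gripper": 0.8},
    {"linear": [0, 0, 0.1], "roll": 0, "gripper": 0.8},
    {"linear": [0, 0, 0.1], "roll": 0, "gripper": 0.8},
    {"linear": [0, 0, 0], "roll": 0, "gripper": 0.8},
    {"linear": [0, 0, 0], "roll": 0, "gripper": 2},
    {"linear": [0, 0, 0], "roll": 0, "gripper": 3},
    {"linear": [0, 0, 0], "roll": 0, "gripper": 3.5},
    {"linear": [0, 0, 0], "roll": 0, "gripper": 3.5},
  ],
  grip_force=4,
)

```text
time: 27.45
ee_pos: [0.5335, 0.269, 0.1132]
orientation: [-0.0, 1.0, 0.008, 0.0]
force: [-0.9, 0.4, -0.3]
grip_width: 0.033
finger_force: 0.0
```

Request:
servo_tool(
  motion=[
    {"linear": [-0.2, 0, -1], "roll": 0, "gripper": 3.5},
    {"linear": [-0.3, 0, -2.5], "roll": 0, "gripper": 3.5},
    {"linear": [-2, 0, -3], "roll": 0, "gripper": 3.5},
    {"linear": [-3, 0, -2], "roll": 0, "gripper": 3.5},
    {"linear": [-3, 0, 0], "roll": 0, "gripper": 3.5},
    {"linear": [-2, 0, 0], "roll": 0, "gripper": 3.5},
    {"linear": [0, 0, 0], "roll": 0, "gripper": 3.5},
    {"linear": [0, 0, 0], "roll": 0, "gripper": 3.5},
  ],
)

```text
time: 28.25
ee_pos: [0.4288, 0.2675, 0.199]
orientation: [-0.0, 1.0, 0.008, 0.001]
force: [-0.3, -0.5, -0.6]
grip_width: 0.0351
finger_force: 0.0
```

```bash
python3 - <<'E'
from seat import *
go(.5332,.2686,.1161,.018)
for n,k in(('scene','s15'),('top','t15'),('wrist','w15')): cap(n,k)
seat([['s15'],['t15'],['w15'],['s15','t15','w15']])
E
```

```text
t 28.25 tcp [0.4288 0.2675 0.199 ] phi 0.0163 tilt [ 0.002  0.001 -1.   ] F [-0.3 -0.5 -0.6] w 0.0351 q6 1.96
 shift cm in tool now [10.44  0.06  8.29] after roll -0.0017 : [10.44  0.08  8.29]
['s15'] [(-647.0, 6.0, 0.02, -2.0), (-644.0, 5.0, 0.02, -2.0), (-643.0, 6.0, 0.0, -3.0), (-642.0, 6.0, 0.0, -2.0), (-640.0, 5.0, 0.02, -1.0)]
['t15'] [(-485.0, 10.0, 0.06, 3.0), (-485.0, 11.0, 0.06, 3.0), (-484.0, 8.0, 0.08, 3.0), (-484.0, 9.0, 0.06, 3.0), (-484.0, 12.0, 0.04, 3.0)]
['w15'] [(-527.0, 11.0, 0.0, 0.0), (-522.0, 11.0, 0.02, 0.0), (-520.0, 12.0, 0.0, 0.0), (-519.0, 12.0, 0.02, 0.0), (-514.0, 10.0, 0.0, -1.0)]
['s15', 't15', 'w15'] [(-1540.0, 7.0, -0.02, -2.0), (-1529.0, 8.0, -0.02, -2.0), (-1529.0, 8.0, -0.02, -1.0), (-1520.0, 6.0, -0.02, -2.0), (-1520.0, 8.0, 0.0, -1.0)]
```

```bash
python3 - <<'E'
from edge import *
def T(q):
    B,o=bedT([.542,.2688,.018]); return B@R.from_euler('y',-q[1]).as_matrix(), o+B@np.array([q[2],0,q[0]])
for nm,E_ in dict(box=rect(60,32,29),rib=rect(30,7,53),boxrib=rect(60,32,29)+rect(30,7,53),fltop=rect(75,58,8)).items():
  for n in('w15','s15','t15'):
    V=[(load(n),prep(load(n),.8),E_)]
    print(nm,n,[round(min(score([L,0,x],V,T) for x in np.arange(-.003,.0031,.001))) for L in np.arange(-.006,.0161,.002)])
for n in('w15','s15','t15'):
    c=load(n); g=c['pixels']
    # dark cup hole centroid near prediction
    for L in(0,.004,.008,.012):
        Rm,o=T([L,0,0]); print(n,L,proj(c,np.array([(-.046,0,.048),(.046,0,.048),(-.03,0,.053),(.03,0,.053)])@Rm.T+o).round(1).tolist())
    Rm,o=T([.003,0,0])
    for P in((-.046,0,.048),(.046,0,.048)):
        u,v=proj(c,Rm@P+o)[0].round().astype(int); r=14 if n!='t15' else 7
        if not(0<u<560 and 0<v<420): continue
        sub=g[max(0,v-r):v+r+1,u-r:u+r+1].mean(2); m=sub<45; ys,xs=np.nonzero(m); print(n,P,'dark centroid',(xs.mean()+u-r,ys.mean()+max(0,v-r)) if len(xs) else None,len(xs))
    hsv=cv2.cvtColor(g,cv2.COLOR_RGB2HSV)
    u,v=proj(c,Rm@np.array([0,0,.053])+o)[0].round().astype(int); r=40 if n!='t15' else 15
    sub=hsv[max(0,v-r):v+r+1,u-r:u+r+1]; m=(sub[...,1]>120)&(sub[...,0]>8)&(sub[...,0]<30); ys,xs=np.nonzero(m)
    if len(xs): print(n,'rib yellow bbox',xs.min()+u-r,xs.max()+u-r,ys.min()+max(0,v-r),ys.max()+max(0,v-r),len(xs))
E
```

```text
box w15 [-269, -243, -214, -243, -254, -278, -273, -304, -331, -335, -289, -261]
box s15 [-205, -209, -198, -203, -216, -217, -211, -174, -133, -136, -152, -172]
box t15 [-147, -165, -178, -187, -195, -201, -201, -203, -202, -202, -201, -200]
rib w15 [-174, -188, -178, -200, -223, -233, -188, -172, -186, -191, -176, -129]
rib s15 [-294, -303, -310, -315, -322, -289, -221, -151, -123, -125, -158, -177]
rib t15 [-283, -287, -289, -291, -291, -291, -287, -276, -260, -241, -221, -200]
boxrib w15 [-428, -392, -309, -344, -375, -416, -427, -445, -436, -425, -364, -334]
boxrib s15 [-478, -488, -486, -497, -518, -496, -433, -325, -253, -257, -304, -344]
boxrib t15 [-402, -416, -427, -434, -444, -448, -448, -446, -441, -429, -414, -398]
fltop w15 [-35, -63, -77, -75, -74, -77, -107, -142, -161, -164, -164, -148]
fltop s15 [-219, -229, -285, -298, -299, -288, -260, -197, -161, -150, -151, -153]
fltop t15 [-172, -177, -180, -183, -185, -186, -187, -188, -189, -189, -188, -186]
w15 0 [[280.0, 154.5], [279.9, 32.6], [280.0, 140.8], [279.9, 61.4]]
w15 0.004 [[280.1, 157.0], [279.9, 34.1], [280.0, 
[... 717 characters left out ...]
(-0.046, 0, 0.048) dark centroid (np.float64(186.78571428571428), np.float64(288.7142857142857)) 56
s15 (0.046, 0, 0.048) dark centroid None 0
s15 rib yellow bbox 133 151 228 307 134
t15 0 [[166.7, 238.6], [163.6, 210.4], [165.9, 234.3], [163.8, 215.9]]
t15 0.004 [[166.5, 239.1], [163.3, 210.8], [165.6, 234.8], [163.5, 216.3]]
t15 0.008 [[166.2, 239.5], [163.1, 211.2], [165.3, 235.2], [163.3, 216.7]]
t15 0.012 [[165.9, 240.0], [162.8, 211.6], [165.1, 235.7], [163.0, 217.1]]
t15 (-0.046, 0, 0.048) dark centroid (np.float64(166.49726775956285), np.float64(239.6502732240437)) 183
t15 (0.046, 0, 0.048) dark centroid (np.float64(166.0), np.float64(217.0)) 1
t15 rib yellow bbox 150 170 213 237 134
```

The rib and cup positions in the wrist and scene images fit the seated pose to about 0-2 mm. I'll confirm by touching the rib top with closed fingers; contact is expected at TCP z≈0.125.

Request:
servo_tool(
  motion=[
    {"linear": [3, 0, 0], "roll": 0, "gripper": 0},
    {"linear": [3, 0, 1], "roll": 0, "gripper": 0},
    {"linear": [2.3, 0, 2], "roll": 0, "gripper": 0},
    {"linear": [0, 0, 2], "roll": 0, "gripper": 0},
    {"linear": [0, 0, 1.2], "roll": 0, "gripper": 0},
    {"linear": [0, 0, 0.3], "roll": 0, "gripper": 0},
    {"linear": [0, 0, 0], "roll": 0, "gripper": 0},
    {"linear": [0, 0, 0], "roll": 0, "gripper": 0},
  ],
)

```text
time: 29.2
ee_pos: [0.5118, 0.2689, 0.1342]
orientation: [-0.0, 1.0, 0.008, 0.001]
force: [-0.0, -0.6, 0.3]
grip_width: 0.0006
finger_force: 0.0
```

Request:
servo_tool(
  motion=[
    {"linear": [0, 0, 0.2], "roll": 0, "gripper": 0},
    {"linear": [0, 0, 0.2], "roll": 0, "gripper": 0},
    {"linear": [0, 0, 0.2], "roll": 0, "gripper": 0},
    {"linear": [0, 0, 0.1], "roll": 0, "gripper": 0},
    {"linear": [0, 0, 0.1], "roll": 0, "gripper": 0},
    {"linear": [0, 0, 0], "roll": 0, "gripper": 0},
    {"linear": [0, 0, 0], "roll": 0, "gripper": 0},
    {"linear": [0, 0, 0], "roll": 0, "gripper": 0},
  ],
)

```text
time: 30.0
ee_pos: [0.5114, 0.2686, 0.1251]
orientation: [0.0, 1.0, 0.008, -0.0]
force: [0.6, 0.3, 0.4]
grip_width: 0.0006
finger_force: 0.1
```

Request:
servo_tool(
  motion=[
    {"linear": [0, 0, 0.1], "roll": 0, "gripper": 0},
    {"linear": [0, 0, 0.05], "roll": 0, "gripper": 0},
    {"linear": [0, 0, 0], "roll": 0, "gripper": 0},
    {"linear": [0, 0, 0], "roll": 0, "gripper": 0},
    {"linear": [0, 0, 0], "roll": 0, "gripper": 0},
    {"linear": [0, 0, 0], "roll": 0, "gripper": 0},
    {"linear": [0, 0, 0], "roll": 0, "gripper": 0},
    {"linear": [0, 0, 0], "roll": 0, "gripper": 0},
  ],
)

```text
time: 30.8
ee_pos: [0.5116, 0.2686, 0.1244]
orientation: [-0.0, 1.0, 0.008, 0.0]
force: [-1.8, -0.8, 5.0]
grip_width: 0.0007
finger_force: 2.6
```

Contact at z≈0.1248 with 5 N matches the flush seat. Now the clip.

```bash
python3 - <<'E'
from h import *
from fit import bedT
B,o=bedT([.542,.2688,.018])
k=lambda q:B@np.array([-.026*np.cos(q),.074+.026*np.sin(q),.029])+o
P=[k(q)+[0,0,-.005] for q in(-.1,.1,.3,.5,.7,.9,1.1,1.3,1.5,1.56)]
go(*P[0],.018)
f=.016
for a,b in zip(P,P[1:]):
    d=b-a; print(b.round(4),(100*np.array([d[0]*np.cos(f)+d[1]*np.sin(f),d[0]*np.sin(f)-d[1]*np.cos(f),-d[2]])).round(2))
E
```

```text
t 30.8 tcp [0.5116 0.2686 0.1244] phi 0.0159 tilt [ 0.001  0.    -1.   ] F [-1.8 -0.8  5. ] w 0.0007 q6 1.9
 shift cm in tool now [-0.62 -7.1   3.99] after roll -0.0021 : [-0.61 -7.1   3.99]
[0.5042 0.3447 0.0845] [-0.   -0.52 -0.  ]
[0.505  0.3498 0.0849] [ 0.09 -0.51 -0.05]
[0.5067 0.3546 0.0859] [ 0.18 -0.48 -0.09]
[0.5092 0.359  0.0873] [ 0.26 -0.43 -0.14]
[0.5124 0.3626 0.089 ] [ 0.33 -0.36 -0.17]
[0.5162 0.3655 0.0911] [ 0.39 -0.28 -0.21]
[0.5205 0.3675 0.0933] [ 0.43 -0.19 -0.23]
[0.525  0.3684 0.0957] [ 0.45 -0.09 -0.24]
[0.5263 0.3685 0.0965] [ 0.14 -0.01 -0.07]
```

Request:
servo_tool(
  motion=[
    {"linear": [0, 0, -2], "roll": 0, "gripper": 0},
    {"linear": [-0.2, -2.4, 0], "roll": 0, "gripper": 3},
    {"linear": [-0.2, -2.4, 0], "roll": 0, "gripper": 3},
    {"linear": [-0.2, -2.3, 0], "roll": 0, "gripper": 3},
    {"linear": [0, 0, 0], "roll": 0, "gripper": 3},
    {"linear": [0, 0, 3], "roll": 0, "gripper": 3},
    {"linear": [0, 0, 2], "roll": 0, "gripper": 3},
    {"linear": [0, 0, 0.9], "roll": 0, "gripper": 3},
  ],
)

```text
time: 31.6
ee_pos: [0.5028, 0.3382, 0.0819]
orientation: [0.001, 1.0, 0.008, -0.002]
force: [-0.6, -0.3, -0.2]
grip_width: 0.03
finger_force: 0.0
```

Request:
servo_tool(
  motion=[
    {"linear": [0, 0, 0], "roll": 0, "gripper": 1.5},
    {"linear": [0, 0, 0], "roll": 0, "gripper": 0.5},
    {"linear": [0, 0, 0], "roll": 0, "gripper": 0.5},
    {"linear": [0, 0, 0], "roll": 0, "gripper": 0.5},
    {"linear": [0, 0, 0], "roll": 0, "gripper": 0.5},
    {"linear": [0, 0, 0], "roll": 0, "gripper": 0.5},
    {"linear": [0, 0, 0], "roll": 0, "gripper": 0.5},
    {"linear": [0, 0, 0], "roll": 0, "gripper": 0.5},
  ],
  grip_force=8,
)

```text
time: 32.4
ee_pos: [0.5052, 0.3398, 0.0858]
orientation: [-0.0, 1.0, 0.008, 0.001]
force: [0.7, -0.8, 6.2]
grip_width: 0.0114
finger_force: 8.0
```

Request:
servo_tool(
  motion=[
    {"linear": [0, -0.5, 0], "roll": 0, "gripper": 0.5},
    {"linear": [0.1, -0.5, -0.05], "roll": 0, "gripper": 0.5},
    {"linear": [0.2, -0.5, -0.1], "roll": 0, "gripper": 0.5},
    {"linear": [0.25, -0.45, -0.15], "roll": 0, "gripper": 0.5},
    {"linear": [0.35, -0.35, -0.15], "roll": 0, "gripper": 0.5},
    {"linear": [0.4, -0.3, -0.2], "roll": 0, "gripper": 0.5},
    {"linear": [0, 0, 0], "roll": 0, "gripper": 0.5},
    {"linear": [0, 0, 0], "roll": 0, "gripper": 0.5},
  ],
)

```text
time: 33.2
ee_pos: [0.517, 0.3655, 0.0922]
orientation: [0.0, 1.0, 0.008, 0.0]
force: [-2.2, -2.8, 8.0]
grip_width: 0.0117
finger_force: 8.0
```

```bash
python3 - <<'E'
from h import *
go(.525,.3684,.0957,.018); print(arm.read_state()['finger_force'])
E
```

```text
t 33.2 tcp [0.517  0.3655 0.0922] phi 0.0159 tilt [ 0. -0. -1.] F [-2.2 -2.8  8. ] w 0.0117 q6 2.05
 shift cm in tool now [ 0.81 -0.28 -0.35] after roll -0.0021 : [ 0.81 -0.27 -0.35]
8.009177055791952
```

Request:
servo_tool(
  motion=[
    {"linear": [0.3, -0.15, -0.2], "roll": 0, "gripper": 0.5},
    {"linear": [0.3, -0.1, -0.15], "roll": 0, "gripper": 0.5},
    {"linear": [0.3, -0.05, -0.15], "roll": 0, "gripper": 0.5},
    {"linear": [0.15, 0, -0.05], "roll": 0, "gripper": 0.5},
    {"linear": [0, 0, 0], "roll": 0, "gripper": 0.5},
    {"linear": [0, 0, 0], "roll": 0, "gripper": 0.5},
    {"linear": [0, 0, 0], "roll": 0, "gripper": 0.5},
    {"linear": [0, 0, 0], "roll": 0, "gripper": 0.5},
  ],
)

```text
time: 34.0
ee_pos: [0.5262, 0.3686, 0.0971]
orientation: [0.0, 1.0, 0.008, -0.001]
force: [-5.3, -2.6, 6.8]
grip_width: 0.011
finger_force: 8.0
```

Request:
servo_tool(
  motion=[
    {"linear": [0, 0, 0], "roll": 0, "gripper": 2.2},
    {"linear": [0, 0, 0], "roll": 0, "gripper": 3},
    {"linear": [0, 0, 0], "roll": 0, "gripper": 3},
    {"linear": [0, 0, -1.5], "roll": 0, "gripper": 3},
    {"linear": [0, 0, -3], "roll": 0, "gripper": 3},
    {"linear": [-2, 1, -4], "roll": 0, "gripper": 3},
    {"linear": [-4, 2, -2], "roll": 0, "gripper": 3},
    {"linear": [-4, 2, 0], "roll": 0, "gripper": 3},
  ],
)

```text
time: 34.8
ee_pos: [0.4297, 0.3182, 0.207]
orientation: [-0.002, 1.0, 0.008, 0.004]
force: [-0.6, 0.2, 0.5]
grip_width: 0.0304
finger_force: 0.0
```

```bash
python3 - <<'E'
from seat import *
go(.525,.3684,.0957,.018)
w=cap('wrist','w20');s=cap('scene','s20');t=cap('top','t20')
B,o=bedT([.542,.2688,.018])
for n,c in(('w',w),('s',s),('t',t)):
    g=c['pixels'].max(2).astype(int)
    pr=[(q,proj(c,B@np.array([-.026*np.cos(q),.074+.026*np.sin(q),.036])+o)[0]) for q in(0,.8,1.2,1.4,1.57)]
    print(n,[(q,p.round(0).tolist()) for q,p in pr])
    u,v=pr[3][1].round().astype(int); r={'w':30,'s':14,'t':8}[n]
    sub=g[v-r:v+r+1,u-r:u+r+1]; ys,xs=np.nonzero(sub<40); print(' dark',len(xs),(xs.mean()+u-r,ys.mean()+v-r) if len(xs) else None)
    m=lambda P:proj(c,B@np.array(P)+o)[0].round().astype(int)
    for P in((0,.044,.012),(0,.05,.012),(0,.09,.016),(.02,.074,.012),(.03,.05,.008)): # nose across / uphill
        x,y=m(P); print('  ',P,c['pixels'][y,x].tolist())
E
```

```text
t 34.8 tcp [0.4297 0.3182 0.207 ] phi 0.0156 tilt [ 0.008  0.004 -1.   ] F [-0.6  0.2  0.5] w 0.0304 q6 2.04
 shift cm in tool now [ 9.6  -4.88 11.13] after roll -0.0024 : [ 9.61 -4.85 11.13]
w [(0, [254.0, 129.0]), (0.8, [231.0, 120.0]), (1.2, [224.0, 111.0]), (1.4, [221.0, 105.0]), (1.57, [220.0, 100.0])]
 dark 114 (np.float64(224.78947368421052), np.float64(104.86842105263159))
   (0, 0.044, 0.012) [81, 65, 36]
   (0, 0.05, 0.012) [89, 68, 39]
   (0, 0.09, 0.016) [143, 116, 83]
   (0.02, 0.074, 0.012) [186, 175, 164]
   (0.03, 0.05, 0.008) [200, 185, 155]
s [(0, [145.0, 301.0]), (0.8, [133.0, 302.0]), (1.2, [127.0, 300.0]), (1.4, [125.0, 298.0]), (1.57, [123.0, 296.0])]
 dark 21 (np.float64(123.8095238095238), np.float64(300.3333333333333))
   (0, 0.044, 0.012) [132, 108, 72]
   (0, 0.05, 0.012) [120, 93, 52]
   (0, 0.09, 0.016) [173, 132, 71]
   (0.02, 0.074, 0.012) [123, 110, 87]
   (0.03, 0.05, 0.008) [243, 234, 208]
t [(0, [143.0, 232.0]), (0.8, [137.0, 230.0]), (1.2, [135.0, 227.0]), (1.4, [134.0, 226.0]), (1.57, [134.0, 225.0])]
 dark 17 (np.float64(128.05882352941177), np.float64(230.52941176470588))
   (0, 0.044, 0.012) [92, 83, 65]
   (0, 0.05, 0.012) [67, 50, 23]
   (0, 0.09, 0.016) [154, 110, 32]
   (0.02, 0.074, 0.012) [146, 144, 144]
   (0.03, 0.05, 0.008) [143, 133, 108]
```

```bash
python3 - <<'E'
from seat import *
B,o=bedT([.542,.2688,.018])
c=load('w20'); px=c['pixels']
hsv=cv2.cvtColor(px,cv2.COLOR_RGB2HSV)
pts=[]
for v in range(60,150):
    for u in range(200,330):
        oo,d=ray(c,u,v); n=B[:,2]; t=((o+B@[0,0,.016])-oo)@n/(d@n); P=B.T@(oo+d*t-o)
        if abs(P[0])<.035 and .036<P[1]<.11: pts.append((P[0],P[1],*hsv[v,u]))
A=np.array(pts); print(len(A))
for y in np.arange(.038,.11,.006):
    row=[]
    for x in np.arange(-.03,.031,.004):
        m=(abs(A[:,0]-x)<.002)&(abs(A[:,1]-y)<.003); row.append('%3d/%3d'%(A[m,3].mean(),A[m,4].mean()) if m.any() else '  -  ')
    print(round(y,3),' '.join(row))
E
```

```text
5791
0.038  60/ 78  63/ 78  59/ 79  60/ 78  64/ 77  66/ 85  65/109  61/155  57/188  55/199  56/198  55/197  55/198  55/198  56/177   -  
0.044  62/ 79  62/ 79  61/ 78  61/ 80  78/ 81 112/ 84 140/ 87 155/ 87 118/ 94  84/128  60/171  55/201  54/201  55/201  54/202   -  
0.05  61/118  59/109  60/ 80  61/ 78  82/ 80 119/ 85 157/ 89 171/ 93 138/ 88 104/ 84  68/ 78  61/ 99  57/179  54/202  55/200   -  
0.056  63/ 79  62/ 93  62/111  62/102  87/104 126/ 92 156/ 91 169/ 93 135/ 90 104/ 84  67/ 79  62/ 79  62/ 77  61/129  55/195   -  
0.062  89/ 88  88/ 88  87/ 88  89/ 86 105/ 83 128/107 163/131 163/145 134/122  89/ 86  52/ 79  56/ 82  61/110  74/178  84/182   -  
0.068  85/ 90  84/ 90  85/ 90  85/ 83  77/ 69  66/ 57  84/ 55 119/ 71  86/ 83  54/ 96   8/ 95   9/104  11/182  37/195  56/192   -  
0.074  89/ 88  87/ 90  85/ 89  88/ 84  80/ 68  52/ 50  67/ 44  79/ 58  56/ 67  41/ 78   9/135   9/173  11/192  36/193  56/184   -  
0.08  87/ 87  86/ 89  89/ 88  94/ 83 123/ 85 146/ 85 157/ 82 121/ 80  82/ 83  23/150   9/188   8/198  11/199  35/196  55/187   -  
0.086  86/ 88  89/ 89  89/ 87  97/ 85 127/ 85 151/ 88 173/ 92 152/ 90 107/144  62/192  47/196  48/193  48/196  56/197  65/194   -  
0.092  90/ 86  91/ 86  88/ 83  94/ 78 105/ 72 134/ 74 170/ 88 136/110 115/199  90/205  85/206  87/204  87/202  86/202  87/201   -  
0.098  92/ 86  89/ 73  87/ 61  86/ 47 107/ 28 125/ 21 154/ 60 124/150 113/200  90/201  83/206  85/203  87/199  86/198  86/200   -  
0.104  90/ 87  89/ 79  84/ 59  93/ 36  93/ 27  90/ 68 105/134 109/179 104/199  86/201  87/202  82/205  85/201  84/202  84/202   -  
0.11  89/ 87  89/ 87  90/ 87  89/ 76  91/ 59  95/139  89/191  88/201  87/199  86/200  85/201  83/200  84/200  84/200  82/202   -
```

The brass bar lies across the flange at x≈-3 to -6 mm over y=44-92 mm, so q≈1.5. The arm is clear. I'll do a quick check that the shell has not moved, then hand in.

```bash
python3 - <<'E'
from h import *
for a,b,(x0,x1,y0,y1) in(('s15','s20',(172,202,272,302)),('t15','t20',(158,176,205,245))):
    A,Bm=[load(n)['pixels'][y0:y1,x0:x1].mean(2).astype(np.float32) for n in(a,b)]
    print(cv2.phaseCorrelate(A,Bm), np.abs(A-Bm).mean())
print(arm.hand_in())
E
```

```text
((0.6028549596868729, -0.5508567642394855), 0.47394185225168867) 31.033703
((0.6744509466252673, -0.5134027092799158), 0.40579570862982006) 31.86065
the job is handed in; nothing more can be done
None
```

I handed the job in with the bone in the bed, the upper shell seated over both dowels with the vent uphill, and the clip swung across to about 1.5 rad. A rib touch before the swing confirmed the seating to about 1 mm. The last shell-shift check after the swing was inconclusive, and the hand-in gave no verdict.

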